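Load a shop ticket board, run its snap rail shut and hang up the closing tool

TASK

Slide every ticket that is there under the clip of its own colour on the display board, straight and fully home against the stop. Then take the closing tool and run its shoe along the orange snap rail in one pass, pressing steadily with moderate force and without lifting off midway, until all the sections are flush; never press so hard that the sprung bed nears the end of its travel, and do not press the rail with the gripper. Finally hang the tool by its bar across both prongs of the hook, leaving all the tickets home and the other things on the counter alone.

Things in the scene. Friction and masses are not known exactly. Their poses are not given: they have to be found in the camera images.
- board: white display board fixed flat on the counter, 240 x 365 mm, 12 mm thick (top face at z = 12 mm). Origin under its centre; x points away from the robot (the way tickets are pushed in), y to the left, z up. It carries three sprung clips near its far edge and the orange snap rail along its near edge.
- lane_red (a point): point on the board's top face below the lip of the clip marked red (coloured patch on the clip, coloured frame on the board before it); axes as the board, x is the way the ticket slides in. A back stop 9 mm high stands 30 mm beyond this lip line: a ticket's leading edge touches it when fully home. Lanes are 115 mm apart.
- clip_red (a joint): lift of the red clip, rad: 0 closed, about 0.06 with a ticket under it; sprung shut (about 2 N at the lip), hinged 40 mm beyond the lip. Steel, 40 mm wide; its lip rests 3 mm above the board and its front flares up to 11 mm over the 23 mm before the lip, so a ticket slid flat along the board lifts it by its edge.
- lane_yellow (a point): point on the board's top face below the lip of the clip marked yellow (coloured patch on the clip, coloured frame on the board before it); axes as the board, x is the way the ticket slides in. A back stop 9 mm high stands 30 mm beyond this lip line: a ticket's leading edge touches it when fully home. Lanes are 115 mm apart.
- clip_yellow (a joint): lift of the yellow clip, rad: 0 closed, about 0.06 with a ticket under it; sprung shut (about 2 N at the lip), hinged 40 mm beyond the lip. Steel, 40 mm wide; its lip rests 3 mm above the board and its front flares up to 11 mm over the 23 mm before the lip, so a ticket slid flat along the board lifts it by its edge.
- lane_blue (a point): point on the board's top face below the lip of the clip marked blue (coloured patch on the clip, coloured frame on the board before it); axes as the board, x is the way the ticket slides in. A back stop 9 mm high stands 30 mm beyond this lip line: a ticket's leading edge touches it when fully home. Lanes are 115 mm apart.
- clip_blue (a joint): lift of the blue clip, rad: 0 closed, about 0.06 with a ticket under it; sprung shut (about 2 N at the lip), hinged 40 mm beyond the lip. Steel, 40 mm wide; its lip rests 3 mm above the board and its front flares up to 11 mm over the 23 mm before the lip, so a ticket slid flat along the board lifts it by its edge.
- ticket_red: stiff flat ticket, red face with a white rim, 84 mm long (x) x 42 mm wide (y) x 6 mm thick, 45 g, either end may go in first. Origin at the centre of its underside, z up. At the start flat on the counter. May be absent.
- ticket_yellow: stiff flat ticket, yellow face with a white rim, 84 mm long (x) x 42 mm wide (y) x 6 mm thick, 45 g, either end may go in first. Origin at the centre of its underside, z up. At the start flat on the counter. May be absent.
- ticket_blue: stiff flat ticket, blue face with a white rim, 84 mm long (x) x 42 mm wide (y) x 6 mm thick, 45 g, either end may go in first. Origin at the centre of its underside, z up. At the start flat on the counter. May be absent.
- snap1 (a joint): orange section 1 of 6 of the snap rail, counted from the left (+y) end of the board: travel in m, 0 = standing 4 mm proud, 0.004 = fully down, flush. Each is 46 mm long along the rail and 24 mm wide; it takes 5 N to move and stays where it is left.
- snap2 (a joint): orange section 2 of 6 of the snap rail, counted from the left (+y) end of the board: travel in m, 0 = standing 4 mm proud, 0.004 = fully down, flush. Each is 46 mm long along the rail and 24 mm wide; it takes 5 N to move and stays where it is left.
- snap3 (a joint): orange section 3 of 6 of the snap rail, counted from the left (+y) end of the board: travel in m, 0 = standing 4 mm proud, 0.004 = fully down, flush. Each is 46 mm long along the rail and 24 mm wide; it takes 5 N to move and stays where it is left.
- snap4 (a joint): orange section 4 of 6 of the snap rail, counted from the left (+y) end of the board: travel in m, 0 = standing 4 mm proud, 0.004 = fully down, flush. Each is 46 mm long along the rail and 24 mm wide; it takes 5 N to move and stays where it is left.
- snap5 (a joint): orange section 5 of 6 of the snap rail, counted from the left (+y) end of the board: travel in m, 0 = standing 4 mm proud, 0.004 = fully down, flush. Each is 46 mm long along the rail and 24 mm wide; it takes 5 N to move and stays where it is left.
- snap6 (a joint): orange section 6 of 6 of the snap rail, counted from the left (+y) end of the board: travel in m, 0 = standing 4 mm proud, 0.004 = fully down, flush. Each is 46 mm long along the rail and 24 mm wide; it takes 5 N to move and stays where it is left.
- bed (a joint): sinking of the sprung bed that carries all six rail sections, m: 0 unloaded, 2.5 N for each mm pressed (so it reads the pressing force), stops at 0.010 m (25 N). Springs back.
- rail_left (a point): fixed point on the rail's centre line at the middle of section 1 (left end), at the height of flush section tops with the bed unloaded, 10 mm above the board's top face; axes as the board, the rail runs along y. Unpressed sections stand 4 mm higher. The middle of section 6 (right end) is 230 mm away along -y.
- closer: closing tool, 220 g, standing upright: white shoe, black plate (50 x 104 mm, top at 20 mm), green bar on two legs. Origin: centre of the shoe's underside, z up. Shoe: flat for 30 mm along x, both x ends curve up (66 mm in all), 34 mm wide; run it along its own x. Bar along y, 104 mm long, 14 x 14 mm, centre 65 mm up; opening under it 38 mm high, 88 mm wide.
- hook_stand: fixed hook stand, origin on the counter below the seat. Two upright posts 173 mm high, front faces at x = 60 mm. From them two round prongs (8 mm thick) run along -x at y = +29 and -29 mm, axis 165 mm up; their ends turn up from x = -22 to x = -32 mm (highest point 179 mm). Base 110 x 130 x 12 mm, x from -20 to 90 mm.
- hook_seat (a point): point on the hook midway between the two prongs at the height of their upper side (169 mm up), 60 mm in front of the posts; axes as the stand: x towards the posts, the tool's bar lies along y when hung across both prongs.
- card_tray: bystander: small wooden tray of cards, 65 x 130 x 60 mm, cards up to 120 mm; origin at the centre of its underside. Leave alone.
- pen_cup: bystander: blue cup with pens, 76 mm across, 140 mm with pens; origin at the centre of its underside. Leave alone.
- gift_box: bystander: red gift box with white lid, 94 mm square, 86 mm high; origin at the centre of its underside. Leave alone.
Not all that is in view belongs to the job. What is shaped like the ticket_red but green or purple is not meant.

How it is judged:
On the way, in this order (a step that is already met when the one before it is completed fails the run):
1. every ticket present is home under the clip of its colour (x of ticket_red in the frame of lane_red above -0.022 m and y of ticket_red in the frame of lane_red between -0.01 and 0.01 m and z of ticket_red in the frame of lane_red below 0.005 m and angle between the x axis of ticket_red and the x axis of lane_red, either way round below 0.14 rad and x of ticket_yellow in the frame of lane_yellow above -0.022 m and y of ticket_yellow in the frame of lane_yellow between -0.01 and 0.01 m and z of ticket_yellow in the frame of lane_yellow below 0.005 m and angle between the x axis of ticket_yellow and the x axis of lane_yellow, either way round below 0.14 rad and x of ticket_blue in the frame of lane_blue above -0.022 m and y of ticket_blue in the frame of lane_blue between -0.01 and 0.01 m and z of ticket_blue in the frame of lane_blue below 0.005 m and angle between the x axis of ticket_blue and the x axis of lane_blue, either way round below 0.14 rad), for 0.2 s.
2. all six rail sections are pressed flush (value of joint each of snap1, snap2, snap3, snap4, snap5, snap6 above 0.003 m), for 0.1 s.
At the end, for the whole second after the job is handed in: Every ticket present lies flat under the clip of its colour, within about 10 mm of the stop, within 10 mm of the lane's middle and 8 degrees of straight; all six sections within 1 mm of flush; the tool hangs upright and still by its bar across both prongs (all of step 1 and all of step 2 and x of closer in the frame of hook_seat between -0.022 and 0.03 m and y of closer in the frame of hook_seat between -0.02 and 0.02 m and z of closer in the frame of hook_seat between -0.063 and -0.049 m and angle between closer's own z axis and vertical below 0.3 rad and contact force between closer and hook_stand above 0.8 N and linear speed of closer below 0.03 m/s); the robot touches nothing.
It fails at once if the rail is pressed so hard that its bed sinks more than 8.5 mm (about 21 N) (value of joint bed above 0.0085 m).
It fails at once if the tool is lifted off the rail while some sections are flush and others still stand proud (value of joint any of snap1, snap2, snap3, snap4, snap5, snap6 above 0.003 m and value of joint any of snap1, snap2, snap3, snap4, snap5, snap6 below 0.002 m and z of closer in the frame of rail_left above 0.02 m).
It fails at once if the gripper or arm presses on the snap rail (contact force between any of the arm, the fingers and bed above 3 N).
It fails at once if a bystander is moved more than 30 mm (distance of any of card_tray, pen_cup, gift_box from where it was at the start of the episode above 0.03 m).
Of ticket_red, ticket_yellow, ticket_blue only 2 to 3 are there at a start; the rules pass over those that are not, and their reading is None.
At some moment in a run one of ticket_red, ticket_yellow, ticket_blue may be knocked a few centimetres aside while the robot is not near it.
It also fails if it takes over 208 s, if anything falls off the work surface, if the arm or the gripper's body presses on something with over 40 N, if the wrist force passes 120 N, or if a joint passes its speed limit or range.

ROBOT

A 6-joint arm with a two-finger parallel gripper is mounted at the origin on the work surface. World frame = base frame: x ahead of the robot, y to its left, z up, the work surface at z = 0. Lengths are in m, angles in rad, forces in N, time in s.
With the tool pointing down it reaches from about 0.35 to 0.85 m from the base axis. Payload 8.1 kg.
Tool frame: the origin (TCP) lies at the very end of the fingers, on their centre line; the grasp point (between the pads) lies 19 mm behind it; z points along the fingers, y is the line along which they close (so a half turn about z gives the same grasp; the last joint's range is limited). The gripper opens to 93 mm and grips with 3 to 60 N. Pads are 15 mm wide; open, the fingers measure 128 mm over their backs; the gripper's body (75 mm by 188 mm) begins 65 mm behind the grasp point.
Start: joints at [-1.361, 0.13, 1.488, -0, 1.523, -0.085], TCP at [0.174, -0.574, 0.196] pointing down, gripper open.
Joint ranges: [-2.96, 2.96], [-0.89, 2.26], [0.02, 2.5], [-1.34, 4.48], [0, 2.73], [-2.66, 2.66]. Speed limits (rad/s): [2.39, 2.39, 2.79, 3.14, 3.14, 3.14].

INTERFACE

Orientations are given as a rotation vector (axis times angle).
In Python, from plant import monitor, eyes, ticket gives the robot as it stands.
- The arm moves only by the tool arm_command, never from a script. Its argument "deltas" is a list that holds one entry, the list of rows, each a list of 6 numbers: the shift along the world's x, y, z in cm, then the turn, a rotation vector about the world's x, y, z in degrees. In form: [[[tx, ty, tz, rx, ry, rz], ...]]. A call has 1 to 12 rows; each row shifts and turns the commanded pose from where the row before left it; what a row does not reach is not made up. A row lasts 1/12 s, in which the tool goes at most 41.7 mm and 7.16 degrees, less where a joint would pass 70% of its speed; a pose out of reach is approached as far as the arm can. A call is refused whole if a number of a shift passes 4.17 or a number of a turn 7.16, either way. A call with a gripper value outside its range is refused whole. "gripper" is the opening, from -1 (shut) to 1 (fully open), set as the call begins (left out, the last holds). The fingers move at their own pace and stop on an object; "squeeze" is the grip in N (left out, the last holds). Time passes only in rows, so rows that do not move let the fingers close. It gives the time, the measured TCP pose, the force, the opening and the grip force at its end, in the units of the state.
- monitor.read_state(): the state, without advancing time (a new reading comes with each control period).
- eyes.read_camera(name): name is "scene" or "top" or "wrist"; returns the picture (400x640x3 uint8, blue, green, red); there is no depth.
- eyes.camera_model(name): a dict with "fx", "fy", "cx", "cy" (pixels), "k1" (the pictures are not rectified: a ray, as slopes to the right and down, at radius r is drawn at 1 + k1 r^2 times it, then the intrinsics apply), "rvec" (rotation vector, rad) and "tvec" (3), from world to camera coordinates, as OpenCV has them. Camera axes: x right, y down, z forward; pixel columns grow to the right and rows downward; lengths in m; the calibration is good to about 2 mm. A picture is of the moment at which its call begins: read the wrist's pose just before it. camera_model takes no time and is no camera call; for the wrist camera it gives the pose at the moment of the call.
- ticket.close_job(): hands the job in; it is judged then, once.
The state is a dict: "t": time; "q": joint angles; "dq": joint speeds; "joint_torque": joint torques, N m; "tool_pos": TCP position; "orientation": TCP orientation; "force": force on the tool from outside, world axes, zero at the start; "wrist_torque": the same for the moment, N m; "opening": finger opening in m; "gripper_force": force on a finger pad.
Only numpy, scipy, OpenCV 4.12 (cv2) and the standard library are available. Lean on these libraries where they do the work, as an engineer would, in place of code of your own. Each camera call takes 0.05 s, during which the arm holds its last target. There are 200 camera calls.

## Working session

There is one attempt and no reset: what is moved stays moved. The work goes in short steps, Python scripts to look and compute and a tool call to move; the robot and the scene stay as the last step left them, time stands still between calls to the robot, and variables do not carry over. Pictures are saved under pics/ and viewed, at most 14 in all, crops included, and the job is handed in when it is done.

Besides the shell and the picture viewer there is one more tool, called after "Call:" as a command line: name --argument value ..., lists and objects as JSON in quotes. arm_command: Moves the arm, as the interface text tells. Its arguments: {"type":"object","properties":{"deltas":{"type":"array"},"gripper":{"type":"number"},"squeeze":{"type":"number"}},"required":["deltas"]}

```bash
ls; mkdir -p pics; cat > h.py <<'E'
import numpy as np, cv2
from plant import monitor, eyes, ticket
def snap(name):
    s=monitor.read_state(); m=eyes.camera_model(name); im=eyes.read_camera(name)
    return im,m,s
def ray(m,px):
    p=np.array(px,float).reshape(-1,2)
    d=np.c_[(p[:,0]-m['cx'])/m['fx'],(p[:,1]-m['cy'])/m['fy']]
    u=d.copy()
    for _ in range(20):
        u=d/(1+m['k1']*(u**2).sum(1,keepdims=True))
    R=cv2.Rodrigues(np.array(m['rvec'],float))[0]; t=np.array(m['tvec'],float).ravel()
    return -R.T@t,(np.c_[u,np.ones(len(u))])@R
def onz(m,px,z):
    c,d=ray(m,px); return c+d*((z-c[2])/d[:,2])[:,None]
def proj(m,P):
    P=np.array(P,float).reshape(-1,3); R=cv2.Rodrigues(np.array(m['rvec'],float))[0]
    c=P@R.T+np.array(m['tvec']).ravel(); u=c[:,:2]/c[:,2:]
    u=u*(1+m['k1']*(u**2).sum(1,keepdims=True)); return u*[m['fx'],m['fy']]+[m['cx'],m['cy']]
def two(m1,p1,m2,p2):
    c1,d1=ray(m1,p1);c2,d2=ray(m2,p2);d1=d1[0];d2=d2[0]
    a,b=np.linalg.lstsq(np.c_[d1,-d2],c2-c1,rcond=None)[0]
    A=c1+a*d1;B=c2+b*d2
    return (A+B)/2,np.linalg.norm(A-B)
E
python3 - <<'E'
from h import *
for n in('scene','top','wrist'):
    im,m,s=snap(n); cv2.imwrite(f'pics/{n}0.png',im); c,_=ray(m,[[320,200]]); print(n,c,m['fx'],m['k1'])
    np.save(f'pics/{n}0.npy',im)
print(s)
E
```

```text
pics
scene [1.45269681 0.03495593 0.94900139] 386.28759673555214 -0.09080584878739584
top [0.50091867 0.04552036 1.2516685 ] 457.2758371039207 -0.0644218249690616
wrist [ 0.23708803 -0.55398806  0.38331296] 287.3218626181977 -0.0007811375098851008
{'t': 0.1, 'q': array([-1.36135781e+00,  1.31046171e-01,  1.48919172e+00,  1.42520164e-05,
        1.52298039e+00, -8.54070037e-02]), 'dq': array([-0.00090289, -0.00104177, -0.00278092, -0.00145221, -0.00118309,
        0.0005098 ]), 'joint_torque': array([ 1.73824606e-03, -5.61340642e+01, -4.93094623e+01,  7.70442816e-02,
        2.90929974e-02, -2.56273415e-05]), 'tool_pos': array([ 0.17426331, -0.57356142,  0.19460422]), 'orientation': array([-3.10590996e+00, -4.61226934e-01,  1.35869959e-04]), 'force': array([-0.48738127,  0.01974918,  0.254884  ]), 'wrist_torque': array([-0.03159959,  0.00825003, -0.00198248]), 'gripper_force': 0.0, 'opening': 0.0928978650377055}
```

View pics/top0.png

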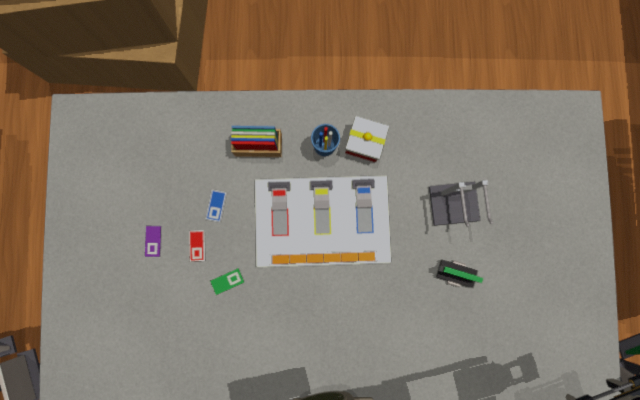

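View pics/scene0.png

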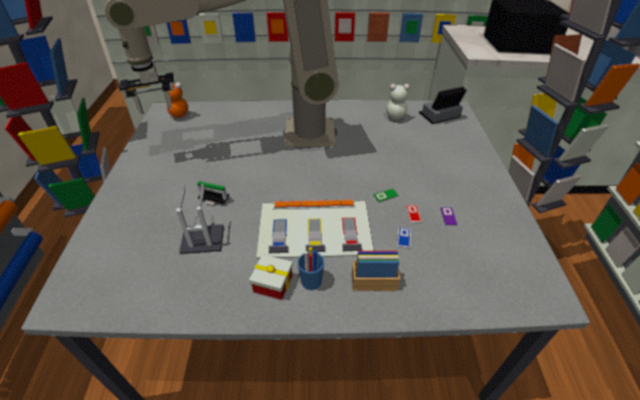

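The top view shows the red ticket at (197,246) and the blue one at (216,206). The green (227,282) and purple (153,241) ones are not meant, and there is no yellow ticket. The board is at (322,221), the rail at row 259, the tool at (460,273) and the hook at (460,203). In the scene view red is at (414,213), blue at (404,238), the tool at (212,193) and the hook at (200,235).

```bash
python3 - <<'E'
from h import *
a=np.load('pics/top0.npy');b=np.load('pics/scene0.npy');mt=eyes.camera_model('top');ms=eyes.camera_model('scene')
def mask(im,h0,h1,s,v,box):
    H=cv2.cvtColor(im,cv2.COLOR_BGR2HSV);k=(H[...,1]>s)&(H[...,2]>v)
    k&=((H[...,0]>=h0)&(H[...,0]<=h1)) if h0<=h1 else ((H[...,0]>=h0)|(H[...,0]<=h1))
    z=np.zeros_like(k);x0,y0,x1,y1=box;z[y0:y1,x0:x1]=k[y0:y1,x0:x1];return z.astype(np.uint8)
def rect(im,*r):
    k=mask(im,*r);c=max(cv2.findContours(k,0,2)[0],key=cv2.contourArea);return cv2.minAreaRect(c)
for n,h0,h1,tb,sb,z in[('red',172,8,(180,220,215,270),(400,200,430,225),.006),('blue',105,125,(200,185,235,225),(390,225,415,250),.006),('bar',50,75,(430,250,490,300),(190,175,235,210),.072),('rail',5,18,(260,245,390,270),(265,195,360,212),.026)]:
    r=rect(a,h0,h1,110,70,tb);r2=rect(b,h0,h1,110,70,sb)
    P,e=two(mt,r[0],ms,r2[0]); Q=onz(mt,cv2.boxPoints(r),z)
    print(n,np.round(r[0],1),'2view',P.round(4),e.round(4),'onz',Q.mean(0).round(4))
    e1=Q[1]-Q[0];e2=Q[2]-Q[1];L=e1 if np.linalg.norm(e1)>np.linalg.norm(e2) else e2
    print('  dims',np.linalg.norm(e1).round(4),np.linalg.norm(e2).round(4),'longdir deg',np.degrees(np.arctan2(L[1],L[0])).round(1))
g=((a.min(2)>150)).astype(np.uint8);g[:, :245]=0;g[:170]=0;g[275:]=0;g[:,400:]=0
c=max(cv2.findContours(g,0,2)[0],key=cv2.contourArea);r=cv2.minAreaRect(c);Q=onz(mt,cv2.boxPoints(r),.012)
print('board',Q.round(4),Q.mean(0))
for n,h0,h1,bx in[('fr',172,8,(265,200,295,240)),('fy',22,34,(308,205,338,240)),('fb',105,125,(350,205,380,240))]:
    r=rect(a,h0,h1,60,60,bx);Q=onz(mt,cv2.boxPoints(r),.012);print(n,Q.round(4).tolist(),Q.mean(0).round(4))
print(onz(mt,[[462,187],[485,182],[460,203]],.17), onz(mt,[[430,188],[478,182],[433,224],[480,220]],.012))
cv2.imwrite('pics/c0.png',cv2.resize(a[165:295,415:500],None,fx=4,fy=4,interpolation=2))
cv2.imwrite('pics/c1.png',np.vstack([cv2.resize(a[180:300,140:250],(550,300),interpolation=2)[:, :],cv2.resize(b[160:260,160:260],(550,300),interpolation=2)]))
E
```

```text
red [196.  245.5] 2view [0.5181 0.3676 0.0031] 0.0032 onz [0.5183 0.3685 0.006 ]
  dims 0.033 0.0732 longdir deg -179.3
blue [216.8 199.6] 2view [0.6426 0.31   0.0107] 0.0038 onz [0.6434 0.3129 0.006 ]
  dims 0.0421 0.0332 longdir deg -10.6
bar [462.8 274.1] 2view [ 0.4356 -0.3381  0.0708] 0.0041 onz [ 0.4354 -0.3357  0.072 ]
  dims 0.0156 0.103 longdir deg -107.5
rail [318.  257.9] 2view [0.4818 0.0278 0.0257] 0.0186 onz [0.4816 0.037  0.026 ]
  dims 0.2461 0.0225 longdir deg -88.9
board [[ 0.6988  0.2114  0.012 ]
 [ 0.706  -0.1579  0.012 ]
 [ 0.4662 -0.1584  0.012 ]
 [ 0.4601  0.2039  0.012 ]] [0.58276854 0.02472748 0.012     ]
fr [[0.5445, 0.1635, 0.012], [0.6179, 0.1634, 0.012], [0.6174, 0.1171, 0.012], [0.544, 0.1175, 0.012]] [0.581  0.1404 0.012 ]
fy [[0.6194, 0.049, 0.012], [0.6189, 0.0027, 0.012], [0.5455, 0.0038, 0.012], [0.546, 0.0498, 0.012]] [0.5824 0.0263 0.012 ]
fb [[0.6181, -0.0682, 0.012], [0.6176, -0.1146, 0.012], [0.5495, -0.113, 0.012], [0.55, -0.0668, 0.012]] [ 0.5838 -0.0907  0.012 ]
[[ 0.64869774 -0.31076361  0.17      ]
 [ 0.66038606 -0.36790448  0.17      ]
 [ 0.6100112  -0.30412891  0.17      ]] [[ 0.66834333 -0.27336497  0.012     ]
 [ 0.68384514 -0.40850515  0.012     ]
 [ 0.5691479  -0.27796169  0.012     ]
 [ 0.57842074 -0.40897649  0.012     ]]
```

View pics/c0.png

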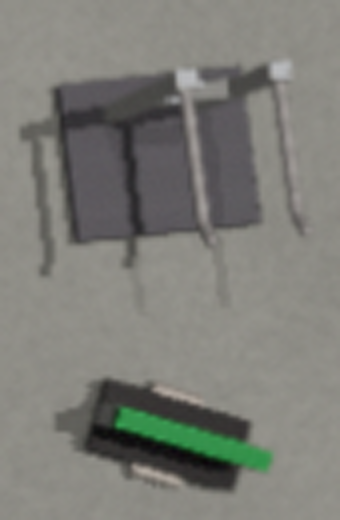

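View pics/c1.png

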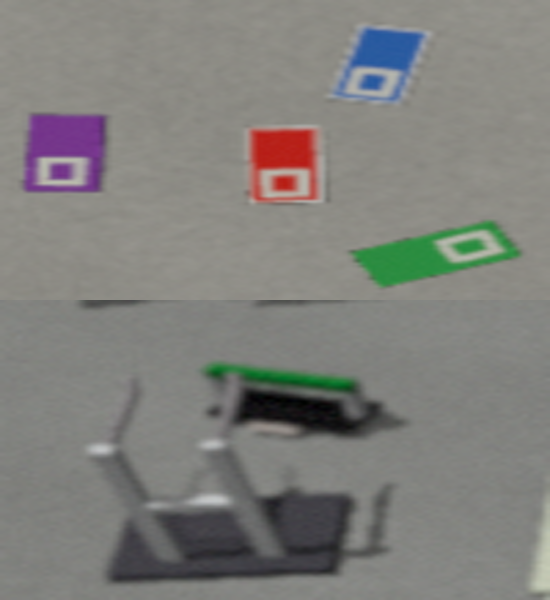

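Enlarged: the white-rimmed red and blue tickets match the description; green and purple have no rim and are not meant. The hook's prongs point towards the robot, and the tool's bar lies roughly along y.

Call:
arm_command --deltas '[[[2,3.3,0.8,0,0,-1.4],[2,3.3,0.8,0,0,-1.4],[2,3.3,0.8,0,0,-1.4],[2,3.3,0.8,0,0,-1.4],[2,3.3,0.8,0,0,-1.4],[2,3.3,0.8,0,0,-1.4],[2,3.3,0.8,0,0,-1.4],[2,3.3,0.8,0,0,-1.4],[2,3.3,0.8,0,0,-1.4],[2,3.3,0.8,0,0,-1.4],[2,3.3,0.8,0,0,-1.4],[2,3.3,0.8,0,0,-1.5]]]'

```text
t: 1.15
tool_pos: [0.4148, -0.1763, 0.2919]
orientation: [3.142, -0.002, 0.0]
force: [0.3, -0.8, 0.0]
opening: 0.0929
gripper_force: 0.0
```

Call:
arm_command --deltas '[[[1,3.5,0,0,0,0],[1,3.5,0,0,0,0],[1,3.5,0,0,0,0],[1,3.5,0,0,0,0],[1,3.5,0,0,0,0],[1,2.5,0,0,0,0],[0,0,0,0,0,0],[0,0,0,0,0,0]]]'

```text
t: 1.82
tool_pos: [0.4742, 0.0231, 0.2911]
orientation: [3.141, 0.005, -0.002]
force: [-0.5, 0.3, -0.2]
opening: 0.0931
gripper_force: 0.0
```

```bash
python3 - <<'E'
from h import *
im,m,s=snap('wrist'); cv2.imwrite('pics/w1.png',im); np.save('pics/w1.npy',im); print(ray(m,[[320,200]]),s['tool_pos'],s['orientation'],s['t'])
import pickle;pickle.dump(m,open('pics/w1.pkl','wb'))
E
```

```text
(array([0.54004651, 0.02414924, 0.47971462]), array([[-0.24410315, -0.00774344, -0.96975371]])) [0.47424872 0.02307228 0.29110297] [ 3.14145122e+00  4.62927633e-03 -1.52560711e-03] 1.8167
```

View pics/w1.png

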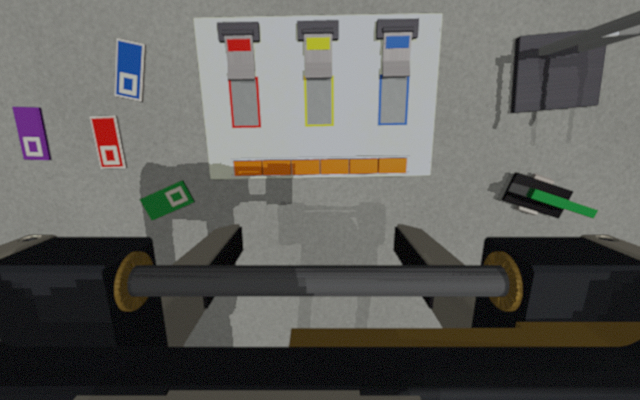

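The wrist view shows everything: red ticket (108,142), blue (129,70), red frame (245,102), blue frame (393,100), rail at row 167, tool (540,195), hook base (557,72).

```bash
cat > g.py <<'E'
from h import *
def mask(im,h0,h1,s,v,box):
    H=cv2.cvtColor(im,cv2.COLOR_BGR2HSV);k=(H[...,1]>s)&(H[...,2]>v)
    k&=((H[...,0]>=h0)&(H[...,0]<=h1)) if h0<=h1 else ((H[...,0]>=h0)|(H[...,0]<=h1))
    z=np.zeros_like(k);x0,y0,x1,y1=box;z[y0:y1,x0:x1]=k[y0:y1,x0:x1];return z.astype(np.uint8)
def rect(im,*r,close=3):
    k=mask(im,*r);k=cv2.morphologyEx(k,cv2.MORPH_CLOSE,np.ones((close,close)))
    c=max(cv2.findContours(k,0,1)[0],key=cv2.contourArea);return cv2.minAreaRect(c)
def zrect(im,m,z,*r,close=3):
    # rect fitted in the world plane
    k=mask(im,*r);k=cv2.morphologyEx(k,cv2.MORPH_CLOSE,np.ones((close,close)))
    c=max(cv2.findContours(k,0,1)[0],key=cv2.contourArea)[:,0].astype(float)
    P=onz(m,c,z)[:,:2]
    q=cv2.minAreaRect((P*1000).astype(np.float32)); B=cv2.boxPoints(q)/1000
    e=[B[1]-B[0],B[2]-B[1]];L=max(e,key=np.linalg.norm)
    return np.array(q[0])/1000,[float(round(np.linalg.norm(x),4)) for x in e],float(np.degrees(np.arctan2(L[1],L[0])).round(2)),c.mean(0)
E
python3 - <<'E'
from g import *
import pickle
a=np.load('pics/top0.npy');mt=eyes.camera_model('top');w=np.load('pics/w1.npy');mw=pickle.load(open('pics/w1.pkl','rb'))
for n,z,h0,h1,s,wb,tb in[('red',.006,172,8,60,(85,110,130,175),(180,220,215,270)),('blue',.006,100,125,60,(108,30,152,108),(200,180,235,225)),('bar',.072,45,80,100,(500,170,610,230),(430,250,490,300)),('rail',.026,5,20,100,(225,150,415,182),(260,245,390,270)),
 ('fr',.012,172,8,60,(222,78,268,135),(265,200,295,240)),('fy',.012,22,34,60,(298,78,340,135),(308,205,338,240)),('fb',.012,100,125,60,(372,76,418,135),(350,205,380,240)),
 ('pr',.02,172,8,100,(222,34,260,56),(268,186,292,200)),('pb',.02,100,125,100,(375,34,418,56),(352,182,376,198))]:
    try:
        c,d,an,_=zrect(w,mw,z,h0,h1,s,60,wb,close=9);c2,d2,an2,_=zrect(a,mt,z,h0,h1,s,60,tb,close=9)
        print(n,'W',c.round(4),d,an,'T',c2.round(4),d2,an2,'2v',two(mw,rect(w,h0,h1,s,60,wb,close=9)[0],mt,rect(a,h0,h1,s,60,tb,close=9)[0])[0].round(4))
    except Exception as e: print(n,e)
g=(w.min(2)>140).astype(np.uint8);g[:,:180]=0;g[:,450:]=0;g[190:]=0;g=cv2.morphologyEx(g,cv2.MORPH_OPEN,np.ones((3,3)))
c=max(cv2.findContours(g,0,1)[0],key=cv2.contourArea)[:,0];P=onz(mw,c,.012)[:,:2]
q=cv2.minAreaRect((P*1000).astype(np.float32));print('board',q)
# row profile along red-clip centre for lip/flare
for u in(241,393): print(u,[(v,w[v,u].tolist()) for v in range(54,84,2)])
cv2.imwrite('pics/c2.png',cv2.resize(w[5:185,190:450],None,fx=3,fy=3,interpolation=2))
E
```

```text
red W [0.5159 0.3662] [0.03629999980330467, 0.07810000330209732] 2.0799999237060547 T [0.5185 0.3672] [0.0357000008225441, 0.07909999787807465] 0.699999988079071 2v [0.5173 0.3672 0.0053]
blue W [0.6247 0.3147] [0.07699999958276749, 0.03530000150203705] -11.300000190734863 T [0.6276 0.3161] [0.07639999687671661, 0.035100001841783524] -11.579999923706055 2v [0.6273 0.3178 0.0007]
bar W [ 0.4336 -0.3375] [0.015300000086426735, 0.10350000113248825] 72.30000305175781 T [ 0.4352 -0.3351] [0.01600000075995922, 0.10419999808073044] 72.94999694824219 2v [ 0.4351 -0.3337  0.0758]
rail W [0.4805 0.0214] [0.27230000495910645, 0.023399999365210533] -88.80999755859375 T [0.4819 0.0235] [0.2727000117301941, 0.022700000554323196] -88.8499984741211 2v [0.4819 0.0224 0.0351]
fr W [0.5766 0.1383] [0.045899998396635056, 0.0723000019788742] 0.9399999976158142 T [0.5808 0.1403] [0.07339999824762344, 0.04619999974966049] -0.07999999821186066 2v [5.795e-01 1.414e-01 3.000e-04]
fy W [0.5782 0.0239] [0.04560000076889992, 0.07109999656677246] 0.9300000071525574 T [0.5824 0.0263] [0.07349999994039536, 0.046300
[... 745 characters left out ...]
58765)
241 [(54, [137, 139, 141]), (56, [137, 138, 141]), (58, [137, 139, 141]), (60, [135, 136, 140]), (62, [134, 135, 139]), (64, [137, 139, 141]), (66, [135, 137, 138]), (68, [137, 136, 139]), (70, [134, 135, 138]), (72, [134, 135, 138]), (74, [134, 137, 139]), (76, [138, 139, 142]), (78, [118, 118, 122]), (80, [78, 79, 77]), (82, [118, 119, 118])]
393 [(54, [153, 154, 157]), (56, [152, 154, 156]), (58, [150, 151, 154]), (60, [146, 148, 150]), (62, [135, 136, 139]), (64, [137, 138, 140]), (66, [136, 137, 140]), (68, [135, 135, 139]), (70, [137, 138, 140]), (72, [135, 136, 140]), (74, [134, 136, 139]), (76, [82, 81, 83]), (78, [113, 115, 110]), (80, [143, 142, 140]), (82, [141, 143, 139])]
```

View pics/c2.png

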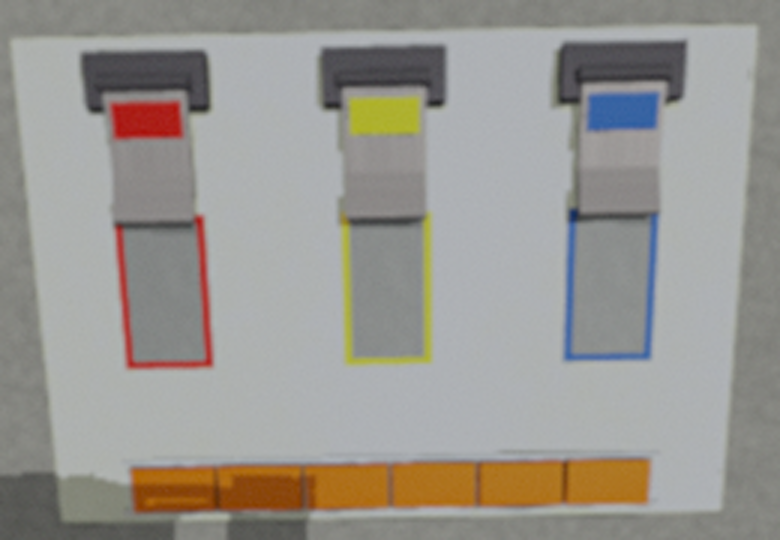

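Call:
arm_command --deltas '[[[0,3.4,-1.5,0,0,0.1],[0,3.4,-1.5,0,0,0.1],[0,3.4,-1.5,0,0,0.1],[0,3.4,-1.5,0,0,0.1],[0,3.4,-1.5,0,0,0.1],[0,3.4,-1.5,0,0,0.1],[0,3.4,-1.5,0,0,0.1],[0,3.4,-1.5,0,0,0.1],[0.7,3.4,-2,0,0,0.1],[0.8,3.4,-3,0,0,0.1],[0,0.35,-4,0,0,0],[0,0,-3,0,0,0]]]'

```text
t: 2.87
tool_pos: [0.4888, 0.3623, 0.0519]
orientation: [3.141, 0.028, -0.001]
force: [0.1, 0.0, -0.8]
opening: 0.093
gripper_force: 0.0
```

Call:
arm_command --deltas '[[[0,0,-1,0,0,0],[0,0,0,0,0,0],[0,0,0,0,0,0]]]'

```text
t: 3.12
tool_pos: [0.4893, 0.361, 0.0452]
orientation: [3.141, 0.025, -0.0]
force: [-0.3, 0.5, 0.5]
opening: 0.0934
gripper_force: 0.0
```

Call:
arm_command --deltas '[[[0,0.5,-1,0,0,0],[0,0,-1,0,0,0],[0,0,-1,0,0,0],[0,0,-0.7,0,0,0],[0,0,-0.5,0,0,0],[0,0,0,0,0,0],[0,0,0,0,0,0]]]'

```text
t: 3.7
tool_pos: [0.4882, 0.3669, 0.0019]
orientation: [3.141, 0.027, -0.001]
force: [0.2, -0.3, 0.6]
opening: 0.0928
gripper_force: 0.0
```

Call:
arm_command --deltas '[[[0,0,0,0,0,0],[0,0,0,0,0,0],[0,0,0,0,0,0],[0,0,0,0,0,0],[0,0,0,0,0,0],[0,0,0,0,0,0]]]' --gripper -1 --squeeze 20

```text
t: 4.2
tool_pos: [0.4887, 0.3672, 0.0026]
orientation: [-3.141, -0.027, -0.0]
force: [0.5, -0.7, 1.1]
opening: 0.0578
gripper_force: 0.0
```

Call:
arm_command --deltas '[[[0,0,0,0,0,0],[0,0,0,0,0,0],[0,0,0,0,0,0],[0,0,0,0,0,0],[0,0,0,0,0,0]]]'

```text
t: 4.62
tool_pos: [0.4886, 0.3672, 0.0024]
orientation: [3.141, 0.027, -0.0]
force: [0.1, 0.1, 0.3]
opening: 0.0242
gripper_force: 0.0
```

Call:
arm_command --deltas '[[[0,0,1,0,0,0],[0,0,2,0,0,0],[0,0,2,0,0,0],[0,0,2,0,0,0],[0,0,0,0,0,0]]]'

```text
t: 5.03
tool_pos: [0.4915, 0.369, 0.0784]
orientation: [-3.137, -0.027, -0.011]
force: [1.6, 0.7, 1.7]
opening: 0.0003
gripper_force: 0.0
```

```bash
python3 - <<'E'
from g import *
im,m,s=snap('wrist'); cv2.imwrite('pics/w2.png',im); print(s['tool_pos'],s['orientation'],s['opening'],s['gripper_force'])
a,mt,_=snap('top');np.save('pics/top2.npy',a);z=s['tool_pos'][2]
print(zrect(a,mt,z+.003,172,8,60,60,(150,190,250,290),close=9)[:3],zrect(im,m,z+.003,172,8,60,60,(150,100,500,300),close=9)[:3])
cv2.imwrite('pics/c3.png',np.hstack([im[:300,:],]))
E
```

```text
[0.49150963 0.36903015 0.07840169] [-3.13728075 -0.02731619 -0.01065353] 0.0003318165865084595 0.0
(array([0.51740381, 0.34773404]), [0.03359999880194664, 0.07440000027418137], 0.699999988079071) (array([0.52746918, 0.36747275]), [0.025299999862909317, 0.05510000139474869], 2.1500000953674316)
```

View pics/c3.png

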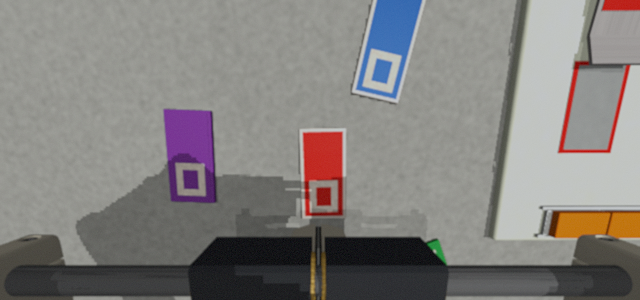

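The picture shows the fingers shut empty at (318,240). The red ticket still lies at (323,173), with its near edge at row 217.

```bash
python3 - <<'E'
from g import *
a=np.load('pics/top2.npy');mt=eyes.camera_model('top');m=eyes.camera_model('wrist');im=cv2.imread('pics/w2.png');s=monitor.read_state()
print(zrect(a,mt,.006,172,8,60,60,(150,190,250,290),close=9)[:3])
print(zrect(im,m,.006,172,8,60,60,(290,120,360,222),close=9)[:3])
print(onz(m,[[301,129],[346,129],[301,217],[346,217]],.006))
p=s['tool_pos'];print(proj(m,[p,p+[0,0.02,0],p+[0,-.02,0],p+[0,0,.03]]))
E
```

```text
(array([0.518466  , 0.36720569]), [0.0357000008225441, 0.07909999787807465], 0.699999988079071)
(array([0.51438062, 0.36500049]), [0.0348999984562397, 0.07609999924898148], 2.1600000858306885)
[[0.55429524 0.38466789 0.006     ]
 [0.55499685 0.34557762 0.006     ]
 [0.47435009 0.38434771 0.006     ]
 [0.47513139 0.34229701 0.006     ]]
[[319.2157466  225.70196472]
 [290.32929021 225.19026346]
 [348.08908484 226.21301005]
 [319.33380442 242.32946531]]
```

Call:
arm_command --deltas '[[[0,0,-2,0,0,0],[0,0,-1,0,0,0],[0,0,0,0,0,0],[0,0,0,0,0,0],[0,0,0,0,0,0],[0,0,0,0,0,0],[0,0,0,0,0,0],[0,0,0,0,0,0],[0,0,-1,0,0,0],[0,0,-1,0,0,0],[0,0,-1,0,0,0],[0,0,-1,0,0,0]]]' --gripper 0.3

```text
t: 6.13
tool_pos: [0.4879, 0.3667, 0.0006]
orientation: [3.141, 0.027, -0.002]
force: [-0.3, -0.1, -0.8]
opening: 0.0603
gripper_force: 0.0
```

Call:
arm_command --deltas '[[[0,0,-0.2,0,0,0],[0,0,0,0,0,0],[0,0,0,0,0,0]]]'

```text
t: 6.38
tool_pos: [0.4884, 0.367, -0.0]
orientation: [3.141, 0.027, -0.001]
force: [-0.2, 0.8, 1.0]
opening: 0.0604
gripper_force: 0.0
```

Call:
arm_command --deltas '[[[0,0,-0.2,0,0,0],[0,0,0,0,0,0],[0,0,0,0,0,0]]]'

```text
t: 6.63
tool_pos: [0.4889, 0.3674, -0.0012]
orientation: [-3.141, -0.027, -0.001]
force: [-0.3, -0.1, -0.6]
opening: 0.0604
gripper_force: 0.0
```

Call:
arm_command --deltas '[[[0,0,-0.2,0,0,0],[0,0,0,0,0,0],[0,0,0,0,0,0]]]'

```text
t: 6.88
tool_pos: [0.4885, 0.3671, -0.0037]
orientation: [3.141, 0.027, -0.0]
force: [-0.7, -0.0, 0.1]
opening: 0.0604
gripper_force: 0.0
```

Call:
arm_command --deltas '[[[0,0,-0.2,0,0,0],[0,0,0,0,0,0],[0,0,0,0,0,0]]]'

```text
t: 7.13
tool_pos: [0.4884, 0.3671, -0.0058]
orientation: [3.141, 0.027, -0.0]
force: [-0.3, 0.1, -0.3]
opening: 0.0606
gripper_force: 0.0
```

Call:
arm_command --deltas '[[[0,0,-0.2,0,0,0],[0,0,0,0,0,0],[0,0,0,0,0,0]]]'

```text
t: 7.38
tool_pos: [0.4885, 0.3671, -0.0078]
orientation: [3.141, 0.027, -0.0]
force: [-0.5, 0.3, -0.2]
opening: 0.0604
gripper_force: 0.0
```

```bash
python3 - <<'E'
from g import *
im,m,s=snap('wrist'); b,ms,_=snap('scene'); 
p=s['tool_pos'];q=proj(ms,[p])[0];print(q,proj(m,[p]),s['force'])
x,y=q.astype(int)
c=cv2.resize(b[y-50:y+30,x-60:x+60],None,fx=5,fy=5,interpolation=2)
im=cv2.resize(im[100:300,100:540],(600,273))
cv2.imwrite('pics/c4.png',np.vstack([c[:320],im[:270]]))
E
```

```text
[411.96551189 210.20076609] [[319.20359789 225.67387372]] [-0.52565907  0.31872804 -0.18802698]
```

View pics/c4.png

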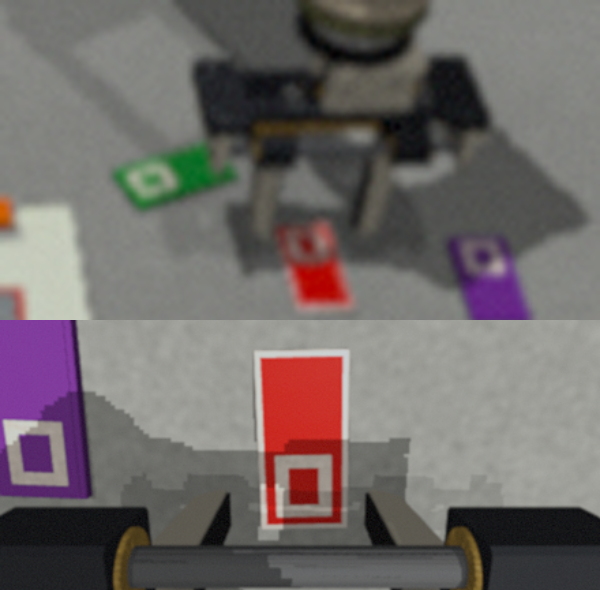

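The fingers straddle the red ticket, in the lower view at (200,500) and (400,500). The scale of the ticket suggests the fingertips are still above the counter, so the reported z reads low. I will feel for contact.

Call:
arm_command --deltas '[[[0,0,-0.2,0,0,0],[0,0,0,0,0,0],[0,0,0,0,0,0]]]'

```text
t: 7.73
tool_pos: [0.4885, 0.3671, -0.0098]
orientation: [3.141, 0.027, -0.0]
force: [-1.2, 0.9, -1.0]
opening: 0.0602
gripper_force: 0.0
```

Call:
arm_command --deltas '[[[0,0,-0.15,0,0,0],[0,0,0,0,0,0],[0,0,0,0,0,0]]]'

```text
t: 7.98
tool_pos: [0.4885, 0.3671, -0.0112]
orientation: [3.141, 0.027, -0.0]
force: [0.4, -0.7, 0.1]
opening: 0.0605
gripper_force: 0.0
```

Call:
arm_command --deltas '[[[0,0,-0.2,0,0,0],[0,0,0,0,0,0],[0,0,0,0,0,0]]]'

```text
t: 8.23
tool_pos: [0.4884, 0.3671, -0.0133]
orientation: [3.141, 0.027, -0.0]
force: [-0.4, -0.3, -0.0]
opening: 0.0604
gripper_force: 0.0
```

Call:
arm_command --deltas '[[[0,0,-0.2,0,0,0],[0,0,0,0,0,0],[0,0,0,0,0,0]]]'

```text
t: 8.48
tool_pos: [0.4884, 0.3671, -0.0153]
orientation: [3.141, 0.027, -0.0]
force: [-0.3, 0.8, -0.7]
opening: 0.0599
gripper_force: 0.0
```

```bash
python3 - <<'E'
from g import *
im,m,s=snap('wrist'); b,ms,_=snap('scene');a,mt,_=snap('top')
cv2.imwrite('pics/w5.png',im)
k=mask(im,172,8,100,90,(200,60,450,260));ys,xs=np.nonzero(k);print(xs.min(),xs.max(),ys.min(),ys.max(),len(xs))
for y in range(ys.min()+3,ys.max(),8):
    r=np.nonzero(k[y])[0];print(y,r.min(),r.max(),end=' ; ')
r=zrect(im,m,.006,172,8,100,90,(200,60,450,260),close=9);print(r)
c,_=ray(m,[[320,200]]);print(c)
q=proj(ms,[s['tool_pos']])[0].astype(int);x,y=q
c=cv2.resize(b[y-45:y+25,x-45:x+45],(600,467),interpolation=2)
cv2.imwrite('pics/c5.png',c);print(q)
E
```

```text
290 352 127 254 6173
130 290 352 ; 138 290 351 ; 146 291 351 ; 154 291 351 ; 162 291 351 ; 170 292 351 ; 178 292 351 ; 186 292 351 ; 194 293 351 ; 202 293 351 ; 210 293 351 ; 218 294 351 ; 226 294 351 ; 234 294 351 ; 242 294 351 ; 250 294 351 ; (array([0.51602374, 0.36629202]), [0.03579999879002571, 0.07760000228881836], 2.1500000953674316, array([321.73712737, 189.24119241]))
[0.55411124 0.36906185 0.17337216]
[411 211]
```

View pics/c5.png

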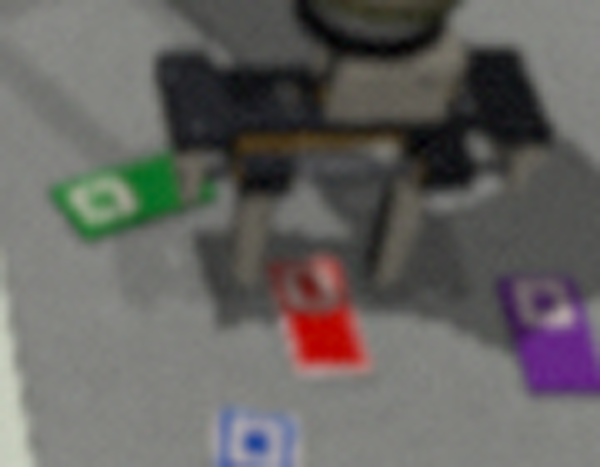

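```bash
python3 - <<'E'
from g import *
ms=eyes.camera_model('scene');m=eyes.camera_model('wrist')
for z in(-.015,-.01,-.005,0,.005,.01,.015): print(z,proj(ms,[[.4884,.337,z],[.4884,.397,z]]).round(1).tolist(),proj(m,[[.4884,.337,z],[.4884,.397,z]]).round(1).tolist())
# true red ticket corners by scene
b=eyes.read_camera('scene');c=cv2.imread('pics/w5.png');c=c[60:300,160:480];cv2.imwrite('pics/c6.png',cv2.resize(c,None,fx=2,fy=2))
print(zrect(b,ms,.006,172,8,100,80,(395,195,430,230),close=5)[:3], zrect(c:=eyes.read_camera('top'),eyes.camera_model('top'),.006,172,8,60,60,(180,220,215,270),close=9)[:3])
E
```

```text
-0.015 [[403.3, 211.7], [419.9, 211.5]] [[362.7, 226.8], [276.1, 225.3]]
-0.01 [[403.5, 210.7], [420.2, 210.5]] [[363.9, 229.2], [275.0, 227.7]]
-0.005 [[403.7, 209.7], [420.4, 209.5]] [[365.0, 231.8], [273.9, 230.3]]
0 [[403.9, 208.7], [420.6, 208.5]] [[366.3, 234.6], [272.8, 233.0]]
0.005 [[404.1, 207.7], [420.9, 207.5]] [[367.6, 237.4], [271.5, 235.8]]
0.01 [[404.3, 206.7], [421.1, 206.5]] [[368.9, 240.5], [270.2, 238.8]]
0.015 [[404.5, 205.6], [421.4, 205.5]] [[370.4, 243.7], [268.9, 242.0]]
(array([0.51327362, 0.36444858]), [0.0738999992609024, 0.03739999979734421], -0.07999999821186066) (array([0.51852094, 0.36720413]), [0.0357000008225441, 0.07900000363588333], 0.699999988079071)
```

View pics/c6.png

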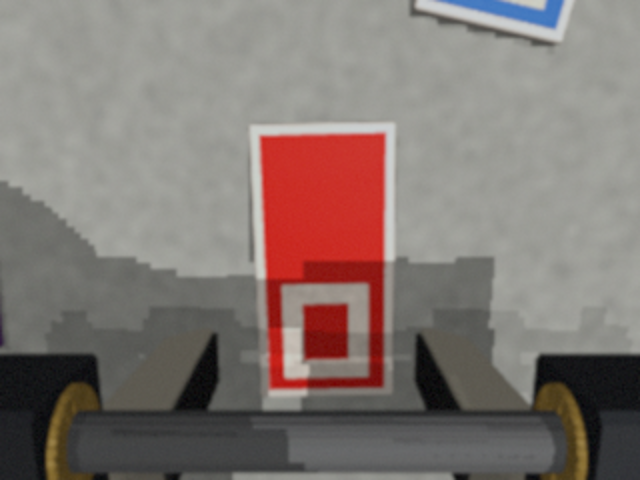

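The fingertips show at (217,335) and (415,335), level with about z = +10 mm by both their gap and the scene view, although the reading says −15 mm. So the real tips sit roughly 24 mm above the reported TCP. I carry on down by touch.

Call:
arm_command --deltas '[[[0,0,-0.3,0,0,0],[0,0,-0.2,0,0,0],[0,0,0,0,0,0]]]'

```text
t: 8.98
tool_pos: [0.4881, 0.3669, -0.0209]
orientation: [3.141, 0.027, -0.001]
force: [0.1, 0.8, 0.1]
opening: 0.0603
gripper_force: 0.0
```

Call:
arm_command --deltas '[[[0,0,-0.2,0,0,0],[0,0,0,0,0,0],[0,0,0,0,0,0]]]'

```text
t: 9.23
tool_pos: [0.4885, 0.3671, -0.0223]
orientation: [3.141, 0.027, -0.001]
force: [0.2, 0.1, 0.2]
opening: 0.0605
gripper_force: 0.0
```

Call:
arm_command --deltas '[[[0,0,-0.1,0,0,0],[0,0,0,0,0,0],[0,0,0,0,0,0]]]'

```text
t: 9.48
tool_pos: [0.4888, 0.3673, -0.0228]
orientation: [-3.141, -0.027, -0.001]
force: [-2.0, -1.0, 2.7]
opening: 0.0606
gripper_force: 1.5
```

Contact at a reading of −22.8 mm, so the true tip height is the reading plus about 22.5 mm.

Call:
arm_command --deltas '[[[0,0,0.15,0,0,0],[0,0,0,0,0,0],[0,0,0,0,0,0],[0,0,0,0,0,0],[0,0,0,0,0,0],[0,0,0,0,0,0],[0,0,0,0,0,0]]]' --gripper -1 --squeeze 20

```text
t: 10.07
tool_pos: [0.4886, 0.3671, -0.0217]
orientation: [3.141, 0.027, -0.0]
force: [-0.1, -0.0, 1.5]
opening: 0.0417
gripper_force: 19.9
```

Call:
arm_command --deltas '[[[0,0,0.5,0,0,0],[0,0,1,0,0,0],[0,0,2,0,0,0],[0,0,2,0,0,0],[0,0,2,0,0,0],[0,0,0,0,0,0],[0,0,0,0,0,0]]]'

```text
t: 10.65
tool_pos: [0.49, 0.3681, 0.0557]
orientation: [-3.139, -0.027, -0.006]
force: [-0.4, -0.3, -0.5]
opening: 0.0414
gripper_force: 20.0
```

```bash
python3 - <<'E'
from g import *
im,m,s=snap('wrist');print(s['tool_pos'],s['opening'],s['force'])
z=s['tool_pos'][2]+.0225+.004
print(zrect(im,m,z,172,8,80,70,(200,60,450,260),close=9)[:3]); np.save('pics/w6.npy',im)
im[150:]=im[150:]
cv2.imwrite('pics/c7.png',cv2.resize(im[0:300,160:480],None,fx=1.5,fy=1.5))
E
```

```text
[0.49004232 0.3681033  0.05571398] 0.041395213163024074 [-0.43045999 -0.26639532 -0.45839533]
(array([0.51775671, 0.36877603]), [0.07840000092983246, 0.03610000014305115], -0.1599999964237213)
```

View pics/c7.png

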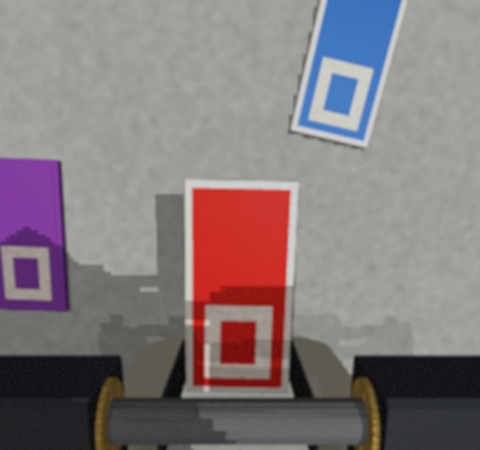

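Call:
arm_command --deltas '[[[0.4,-2.8,0,0,0,0.1],[0.5,-2.9,0,0,0,0.1],[0.5,-2.9,0,0,0,0.1],[0.5,-2.9,0,0,0,0.1],[0.5,-2.9,0,0,0,0.1],[0.5,-2.9,0,0,0,0.1],[0.5,-2.9,0,0,0,0.2],[0.4,-2.7,0,0,0,0.2],[0,0,0,0,0,0],[0,0,0,0,0,0],[0,0,0,0,0,0]]]'

```text
t: 11.62
tool_pos: [0.5257, 0.1383, 0.0522]
orientation: [-3.141, -0.053, 0.003]
force: [-0.3, 1.1, -0.9]
opening: 0.0416
gripper_force: 20.0
```

```bash
python3 - <<'E'
from g import *
im,m,s=snap('wrist');print(s['tool_pos'],s['orientation'],s['opening'],s['force'])
cv2.imwrite('pics/w8.png',im);np.save('pics/w8.npy',im)
z=s['tool_pos'][2]+.0217+.006
H=cv2.cvtColor(im,cv2.COLOR_BGR2HSV)
k=mask(im,172,8,80,70,(100,0,540,270));n,l,st,ce=cv2.connectedComponentsWithStats(k)
for i in range(1,n):
    if st[i,4]>60: print(st[i],ce[i])
E
```

```text
[0.5256686  0.13830066 0.05223685] [-3.14099041e+00 -5.33753353e-02  3.13635412e-03] 0.04159401990577288 [-0.29737011  1.1154567  -0.88534698]
[ 299   16   50   28 1314] [323.27473364  29.38660578]
[292  95   6  25  95] [294.28421053 107.71578947]
[347  96   6  25 110] [349.45454545 109.22727273]
[ 288  125   66  134 6155] [319.1301381  177.67847279]
[307 214  24  29 681] [318.24669604 227.86637298]
```

View pics/w8.png

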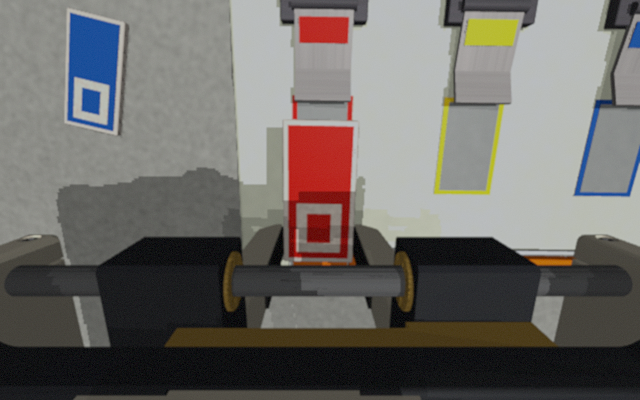

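The red ticket at (320,190) hangs in front of its red frame (294–350, row 108) and clip (323,60), and looks well lined up.

```bash
python3 - <<'E'
from g import *
m=eyes.camera_model('wrist');s=monitor.read_state();im=np.load('pics/w8.npy');z=s['tool_pos'][2]+.0217+.006
print(s['tool_pos'][2])
L=onz(m,[[294.3,107.7],[349.5,109.2]],.012);print('lane',L.mean(0))
print('patch',onz(m,[[323.3,29.4]],.02),'front',onz(m,[[323,99]],.023),'lip',onz(m,[[323,71]],.015))
print('ticket',zrect(im,m,z,172,8,80,70,(270,122,370,262),close=9)[:3],'lead',onz(m,[[320,121]],z))
E
```

```text
0.05249524405325066
lane [0.60590244 0.13951663 0.012     ]
patch [[0.65767159 0.14067859 0.02      ]] front [[0.61174472 0.13910316 0.023     ]] lip [[0.63186381 0.13977432 0.015     ]]
ticket (array([0.55268939, 0.13992766]), [0.03579999879002571, 0.0803999975323677], 0.6100000143051147) lead [[0.5951442  0.14100483 0.08019524]]
```

Call:
arm_command --deltas '[[[0,-0.1,-1.5,0,0,0],[0,0,-1.5,0,0,0],[0,0,-1.5,0,0,0],[0,0,-1.1,0,0,0],[0,0,-0.4,0,0,0],[0,0,0,0,0,0],[0,0,0,0,0,0]]]'

```text
t: 12.25
tool_pos: [0.5266, 0.1376, -0.0064]
orientation: [-3.141, -0.056, 0.0]
force: [0.1, 0.3, 0.6]
opening: 0.0419
gripper_force: 20.0
```

Call:
arm_command --deltas '[[[0,0,-0.1,0,0,0],[0,0,0,0,0,0],[0,0,0,0,0,0]]]'

```text
t: 12.5
tool_pos: [0.5273, 0.1373, -0.0068]
orientation: [-3.141, -0.055, -0.002]
force: [0.2, -0.2, -1.0]
opening: 0.0417
gripper_force: 20.0
```

Call:
arm_command --deltas '[[[0,0,-0.2,0,0,0],[0,0,0,0,0,0],[0.6,0,0,0,0,0],[0.6,0,0,0,0,0],[0.6,0,0,0,0,0],[0.6,0,0,0,0,0],[0.6,0.1,0,0,0,0],[0,0,0,0,0,0],[0,0,0,0,0,0]]]'

```text
t: 13.25
tool_pos: [0.5574, 0.1381, -0.0096]
orientation: [3.141, 0.054, 0.002]
force: [1.7, 0.5, 0.1]
opening: 0.0416
gripper_force: 20.0
```

Call:
arm_command --deltas '[[[0.6,0,0,0,0,0],[0.6,0,0,0,0,0],[0.6,0,0,0,0,0],[0.6,0,0,0,0,0],[0.5,0,0,0,0,0],[0,0,0,0,0,0],[0,0,0,0,0,0]]]'

```text
t: 13.83
tool_pos: [0.5853, 0.1383, -0.0096]
orientation: [-3.141, -0.055, 0.001]
force: [-3.3, 1.3, 3.5]
opening: 0.0414
gripper_force: 19.9
```

Call:
arm_command --deltas '[[[0.3,0,0,0,0,0],[0.3,0,0,0,0,0],[0,0,0,0,0,0]]]'

```text
t: 14.08
tool_pos: [0.5908, 0.1383, -0.0096]
orientation: [-3.141, -0.055, 0.002]
force: [-4.8, -0.6, 4.6]
opening: 0.0414
gripper_force: 19.9
```

Call:
arm_command --deltas '[[[0.2,0,0,0,0,0],[0,0,0,0,0,0]]]'

```text
t: 14.25
tool_pos: [0.5925, 0.1383, -0.0097]
orientation: [3.141, 0.055, -0.003]
force: [-6.0, -0.1, 6.3]
opening: 0.0416
gripper_force: 19.9
```

Call:
arm_command --deltas '[[[0.2,0,0,0,0,0],[0,0,0,0,0,0]]]'

```text
t: 14.42
tool_pos: [0.593, 0.1383, -0.0098]
orientation: [3.141, 0.055, -0.008]
force: [-12.6, -1.0, 12.5]
opening: 0.0415
gripper_force: 19.9
```

Force jumps at x = 0.593, as predicted for the stop. Release and lift.

Call:
arm_command --deltas '[[[-0.1,0,0,0,0,0],[0,0,0,0,0,0],[0,0,0,0,0,0],[0,0,0,0,0,0],[0,0,0,0,0,0],[0,0,0,0,0,0],[0,0,1,0,0,0],[0,0,2,0,0,0],[0,0,3,0,0,0],[-1,0,3,0,0,0],[0,0,0,0,0,0],[0,0,0,0,0,0]]]' --gripper 0.3

```text
t: 15.42
tool_pos: [0.5867, 0.1386, 0.084]
orientation: [-3.14, -0.055, -0.009]
force: [0.1, 0.4, -0.2]
opening: 0.0606
gripper_force: 0.0
```

```bash
python3 - <<'E'
from g import *
im,m,s=snap('wrist');print(s['tool_pos'],s['orientation'],s['opening'])
np.save('pics/w9.npy',im);cv2.imwrite('pics/w9.png',im)
k=mask(im,172,8,80,70,(250,80,400,262));n,l,st,ce=cv2.connectedComponentsWithStats(k)
for i in range(1,n):
    if st[i,4]>60: print(st[i],ce[i])
print(zrect(im,m,.018,172,8,80,70,(250,80,400,262),close=9)[:3])
b=mask(im,100,125,80,70,(0,0,250,240));print(cv2.boundingRect(b))
print('blue',zrect(im,m,.006,100,125,60,60,(0,0,250,240),close=9)[:3])
a,mt,_=snap('top');print('blueT',zrect(a,mt,.006,100,125,60,60,(190,170,245,235),close=9)[:3])
E
```

```text
[0.58674158 0.13855437 0.08398624] [-3.14034024 -0.05475632 -0.00916003] 0.060573168156792326
[300 114  41  20 784] [320.38520408 123.10204082]
[295 171  50  77 567] [321.06349206 224.42504409]
[299 179  40  29 415] [318.6        196.78072289]
[312 179  15  19 276] [319.02536232 187.83695652]
(array([0.5790498 , 0.13811307]), [0.04450000077486038, 0.0723000019788742], 0.9700000286102295)
(108, 106, 46, 91)
blue (array([0.62485968, 0.31440994]), [0.07729999721050262, 0.03550000116229057], -11.329999923706055)
blueT (array([0.62850342, 0.32275336]), [0.07540000230073929, 0.02160000056028366], -11.579999923706055)
```

Call:
arm_command --deltas '[[[0,2.4,0,0,0,-1.7],[0.1,2.4,0,0,0,-1.7],[0.1,2.4,0,0,0,-1.7],[0.1,2.4,0,0,0,-1.7],[0.2,2.3,-1,0,0,-1.7],[0.2,2.1,-1,0,0,-1.6],[0.2,2.1,-1,0,0,-1.6],[0.2,2.1,-1,0,0,-1.6],[0,0,-2,0,0,0],[0,0,0,0,0,0],[0,0,0,0,0,0]]]'

```text
t: 16.43
tool_pos: [0.593, 0.319, 0.0169]
orientation: [3.123, -0.308, -0.009]
force: [0.6, -0.6, -0.0]
opening: 0.0604
gripper_force: 0.0
```

```bash
python3 - <<'E'
from g import *
im,m,s=snap('wrist');print(s['tool_pos'],s['orientation'],s['opening'])
print('blue',zrect(im,m,.006,100,125,60,60,(200,60,450,240),close=9)[:3]);cv2.imwrite('pics/w10.png',im)
E
```

```text
[0.59296147 0.3189871  0.01692365] [ 3.12299486 -0.30820181 -0.00882988] 0.06037279971459531
blue (array([0.62547314, 0.31462067]), [0.0771000012755394, 0.035599999129772186], -11.329999923706055)
```

Call:
arm_command --deltas '[[[0.4,0.1,-1,0,0,0],[0,0,-1,0,0,0],[0,0,-0.8,0,0,0],[0,0,-0.5,0,0,0],[0,0,-0.3,0,0,0],[0,0,0,0,0,0],[0,0,0,0,0,0]]]'

```text
t: 17.07
tool_pos: [0.5995, 0.3211, -0.0157]
orientation: [3.126, -0.31, -0.0]
force: [0.6, 0.2, -0.1]
opening: 0.0605
gripper_force: 0.0
```

Call:
arm_command --deltas '[[[0,0,-0.2,0,0,0],[0,0,0,0,0,0],[0,0,0,0,0,0]]]'

```text
t: 17.32
tool_pos: [0.5998, 0.3213, -0.0173]
orientation: [-3.126, 0.309, -0.001]
force: [-0.2, 0.5, -0.3]
opening: 0.0603
gripper_force: 0.0
```

Call:
arm_command --deltas '[[[-0.2,0,-0.3,0,0,0],[0,0,0,0,0,0],[0,0,0,0,0,0]]]'

```text
t: 17.57
tool_pos: [0.5972, 0.3211, -0.0209]
orientation: [3.126, -0.309, -0.001]
force: [-0.4, -0.2, -0.2]
opening: 0.0605
gripper_force: 0.0
```

Call:
arm_command --deltas '[[[0,0,-0.15,0,0,0],[0,0,0,0,0,0],[0,0,0,0,0,0]]]'

```text
t: 17.82
tool_pos: [0.5975, 0.3211, -0.0222]
orientation: [3.126, -0.31, -0.0]
force: [0.7, 1.0, 0.1]
opening: 0.0605
gripper_force: 0.0
```

Call:
arm_command --deltas '[[[0,0,0.05,0,0,0],[0,0,0,0,0,0],[0,0,0,0,0,0],[0,0,0,0,0,0],[0,0,0,0,0,0],[0,0,0,0,0,0],[0,0,0,0,0,0]]]' --gripper -1 --squeeze 20

```text
t: 18.4
tool_pos: [0.5977, 0.3212, -0.0215]
orientation: [-3.126, 0.31, -0.0]
force: [-0.1, 0.2, 0.6]
opening: 0.0415
gripper_force: 19.9
```

Call:
arm_command --deltas '[[[0,0,0.5,0,0,0],[0,0,1,0,0,0],[0,0,2,0,0,0],[0,0,2,0,0,0],[0,0,2,0,0,0],[0,0,2,0,0,0],[0,0,0,0,0,0]]]'

```text
t: 18.98
tool_pos: [0.6009, 0.3227, 0.0802]
orientation: [-3.122, 0.309, -0.012]
force: [0.4, 0.2, 0.6]
opening: 0.0415
gripper_force: 20.0
```

Call:
arm_command --deltas '[[[-1.5,-2.5,0,0,0,1],[-1.5,-3,0,0,0,1],[-1.5,-3,0,0,0,1],[-1,-3.3,0,0,0,1],[-1,-3.3,0,0,0,1],[-0.5,-3.3,0,0,0,1],[0,-3.3,0,0,0,1],[0,-3.3,0,0,0,1],[0,-3.3,0,0,0,1],[0,-3.3,0,0,0,1],[0,-3.3,0,0,0,1],[0,-3.3,0,0,0,1.3]]]'

```text
t: 19.98
tool_pos: [0.5271, -0.0623, 0.0733]
orientation: [-3.141, -0.029, -0.0]
force: [0.6, -0.0, 0.1]
opening: 0.0418
gripper_force: 20.0
```

Call:
arm_command --deltas '[[[0,-2.3,-1,0,0,0],[0,-1,-1,0,0,0],[0,0,0,0,0,0],[0,0,0,0,0,0],[0,0,0,0,0,0]]]'

```text
t: 20.4
tool_pos: [0.5274, -0.0926, 0.0532]
orientation: [-3.141, -0.028, 0.001]
force: [-0.3, -0.0, 0.2]
opening: 0.0414
gripper_force: 20.0
```

```bash
python3 - <<'E'
from g import *
im,m,s=snap('wrist');print(s['tool_pos'],s['orientation'],s['opening'])
np.save('pics/w11.npy',im);cv2.imwrite('pics/w11.png',im);z=s['tool_pos'][2]+.0217+.006
k=mask(im,100,125,80,70,(200,0,440,270));n,l,st,ce=cv2.connectedComponentsWithStats(k)
for i in range(1,n):
    if st[i,4]>40: print(st[i],ce[i], onz(m,[ce[i]],.012)[0].round(4))
print('ticket',zrect(im,m,z,100,125,60,60,(270,115,375,262),close=9)[:3])
E
```

```text
[ 0.52740606 -0.09255682  0.05321778] [-3.14070209e+00 -2.79718908e-02  1.01384095e-03] 0.041371722902973626
[ 294   12   50   27 1307] [318.95409334  25.12165264] [ 0.6647 -0.0898  0.012 ]
[290  92   5  26 107] [291.86915888 106.28971963] [ 0.6088 -0.0702  0.012 ]
[345  92   5  27 100] [346.73 106.  ] [ 0.6097 -0.1121  0.012 ]
[ 288  124   66  133 5918] [319.46721865 174.68080433] [ 0.5565 -0.0923  0.012 ]
[307 213  24  28 644] [318.03571429 226.50310559] [ 0.5123 -0.092   0.012 ]
ticket (array([ 0.55885913, -0.09172249]), [0.08269999921321869, 0.035599999129772186], -0.14000000059604645)
```

Call:
arm_command --deltas '[[[0,0,-1.5,0,0,0.5],[0,0,-1.5,0,0,0.5],[0,0,-1.5,0,0,0],[0,0,-1.1,0,0,0],[0,0,-0.6,0,0,0],[0,0,0,0,0,0],[0,0,0,0,0,0]]]'

```text
t: 21.03
tool_pos: [0.5279, -0.0934, -0.0082]
orientation: [3.141, 0.056, 0.0]
force: [0.2, 0.2, -0.1]
opening: 0.0415
gripper_force: 20.0
```

Call:
arm_command --deltas '[[[0.6,0,0,0,0,0],[0.6,0,0,0,0,0],[0.6,0,0,0,0,0],[0.6,0,0,0,0,0],[0.6,0.1,0,0,0,0],[0.6,0,0,0,0,0],[0.6,0,0,0,0,0],[0.6,0,0,0,0,0],[0.6,0,0,0,0,0],[0.5,0,0,0,0,0],[0,0,0,0,0,0],[0,0,0,0,0,0]]]'

```text
t: 22.03
tool_pos: [0.5878, -0.0929, -0.0083]
orientation: [3.141, 0.055, 0.003]
force: [2.5, -0.2, -2.9]
opening: 0.0417
gripper_force: 20.0
```

Call:
arm_command --deltas '[[[0.3,0,0,0,0,0],[0.2,0,0,0,0,0],[0,0,0,0,0,0]]]'

```text
t: 22.28
tool_pos: [0.5915, -0.0928, -0.0087]
orientation: [-3.141, -0.055, 0.001]
force: [-1.0, -0.5, -2.5]
opening: 0.0418
gripper_force: 20.0
```

Call:
arm_command --deltas '[[[0.2,0,0,0,0,0],[0,0,0,0,0,0],[0,0,0,0,0,0]]]'

```text
t: 22.53
tool_pos: [0.5935, -0.0928, -0.0087]
orientation: [-3.141, -0.055, 0.0]
force: [-1.6, -0.2, -2.5]
opening: 0.0415
gripper_force: 20.0
```

Call:
arm_command --deltas '[[[0.2,0,0,0,0,0],[0,0,0,0,0,0],[0,0,0,0,0,0]]]'

```text
t: 22.78
tool_pos: [0.5957, -0.0929, -0.0086]
orientation: [3.141, 0.055, 0.0]
force: [-1.3, 0.1, -2.7]
opening: 0.0415
gripper_force: 20.0
```

Call:
arm_command --deltas '[[[0.2,0,-0.05,0,0,0],[0,0,0,0,0,0]]]'

```text
t: 22.95
tool_pos: [0.5969, -0.0929, -0.0096]
orientation: [-3.141, -0.055, 0.003]
force: [-5.7, -0.1, -1.8]
opening: 0.0416
gripper_force: 19.9
```

Call:
arm_command --deltas '[[[0.2,0,0,0,0,0],[0,0,0,0,0,0]]]'

```text
t: 23.12
tool_pos: [0.5969, -0.0928, -0.0103]
orientation: [-3.141, -0.055, 0.009]
force: [-11.6, -1.0, -0.1]
opening: 0.0417
gripper_force: 19.9
```

Call:
arm_command --deltas '[[[0.1,0,0,0,0,0],[0,0,0,0,0,0]]]'

```text
t: 23.28
tool_pos: [0.597, -0.0929, -0.0104]
orientation: [-3.141, -0.054, 0.012]
force: [-15.1, -1.1, 3.6]
opening: 0.0413
gripper_force: 20.0
```

The stop is at 0.597, just as predicted. Release, lift and look.

Call:
arm_command --deltas '[[[-0.2,0,0,0,0,0],[0,0,0,0,0,0],[0,0,0,0,0,0],[0,0,0,0,0,0],[0,0,0,0,0,0],[0,0,0,0,0,0],[0,0,1,0,0,0],[0,0,2,0,0,0],[-0.5,0.5,3,0,0,0],[-2,2,3.5,0,0,0],[-3,2,2,0,0,0],[-3,2,0,0,0,0]]]' --gripper 0.3

```text
t: 24.28
tool_pos: [0.5184, -0.0295, 0.1099]
orientation: [3.14, 0.054, 0.015]
force: [0.1, 0.3, 1.0]
opening: 0.0607
gripper_force: 0.0
```

Call:
arm_command --deltas '[[[-3,3,2,0,0,0],[-1,2,2,0,0,0],[0,0,0,0,0,0],[0,0,0,0,0,0]]]' --gripper 0

```text
t: 24.62
tool_pos: [0.4795, 0.0181, 0.1435]
orientation: [3.141, 0.058, 0.007]
force: [-0.4, -0.0, -0.8]
opening: 0.0466
gripper_force: 0.0
```

```bash
python3 - <<'E'
from g import *
im,m,s=snap('wrist');print(s['t'],s['tool_pos'],s['orientation'],s['opening'])
np.save('pics/w12.npy',im);cv2.imwrite('pics/w12.png',im)
import pickle;pickle.dump(m,open('pics/w12.pkl','wb'))
cv2.imwrite('pics/c12.png',cv2.resize(im[:250,100:],None,fx=1.45,fy=1.45,interpolation=2))
E
```

```text
24.6167 [0.47949972 0.01806023 0.14350136] [3.14057255 0.05786168 0.00733998] 0.04658292429636647
```

View pics/c12.png

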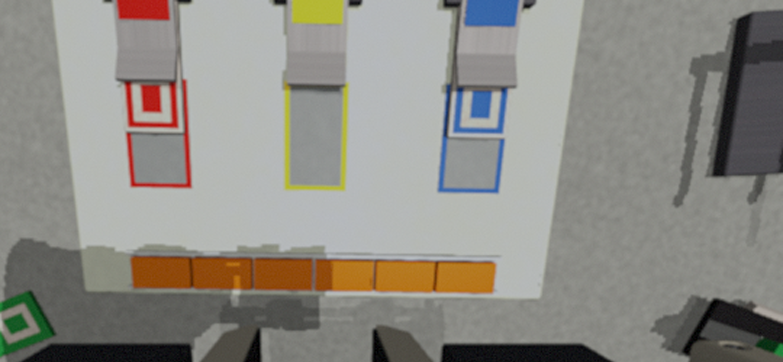

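Both tickets are home under their clips: red with rear rim at (157,131), blue at (477,136), both straight. The rail is at row 275, with section ends at x = 132 and 495. Now I measure the rail, bar and hook numerically.

```bash
python3 - <<'E'
from g import *
import pickle
im=np.load('pics/w12.npy');m=pickle.load(open('pics/w12.pkl','rb'));mt=eyes.camera_model('top')
print('rail',zrect(im,m,.026,5,20,100,60,(180,165,450,210),close=7)[:3])
print('board edge',onz(m,[[100+132/1.45,275/1.45],[100+495/1.45,277/1.45]],.026))
f=lambda x,y:[415+x/4,165+y/4]
P=onz(mt,[f(186,78),f(280,70)],.173);T=onz(mt,[f(210,240),f(302,232)],.177);print('posts',P.round(4),'tips',T.round(4))
B=onz(mt,[f(57,88),f(238,67),f(75,242),f(258,225)],.012);print('base',B.round(4))
for A,C in((P[0],P[1]),(T[0],T[1]),(B[0],B[1]),(B[2],B[3])): d=A-C;print('yaw',np.degrees(np.arctan2(-d[0],d[1])).round(2),np.linalg.norm(d).round(4))
a=eyes.read_camera('top');print('barT',zrect(a,mt,.072,45,80,100,60,(430,250,490,300),close=5)[:3])
E
```

```text
rail (array([0.48094904, 0.02143352]), [0.272599995136261, 0.02419999986886978], -88.79000091552734)
board edge [[ 0.47539696  0.15707928  0.026     ]
 [ 0.48407453 -0.11563019  0.026     ]]
posts [[ 0.6544 -0.3088  0.173 ]
 [ 0.6587 -0.3667  0.173 ]] tips [[ 0.5566 -0.3177  0.177 ]
 [ 0.5606 -0.3737  0.177 ]]
base [[ 0.6711 -0.2714  0.012 ]
 [ 0.6846 -0.3987  0.012 ]
 [ 0.565  -0.2799  0.012 ]
 [ 0.575  -0.4074  0.012 ]]
yaw 4.31 0.058
yaw 4.1 0.0561
yaw 6.05 0.128
yaw 4.47 0.1279
barT (array([ 0.43526367, -0.33512762]), [0.01600000075995922, 0.10419999808073044], 72.81999969482422)
```

Call:
arm_command --deltas '[[[-0.4,-3.2,0,0,0,6.4],[-0.4,-3.2,0,0,0,6.4],[-0.4,-3.2,0,0,0,6.4],[-0.4,-3.2,0,0,0,6.4],[-0.4,-3.2,0,0,0,6.4],[-0.4,-3.2,0,0,0,6.4],[-0.4,-3.2,0,0,0,6.4],[-0.4,-3.2,0,0,0,6.4],[-0.4,-3.2,0,0,0,6.4],[-0.4,-3.2,0,0,0,6.4],[-0.4,-3.2,0,0,0,6.4],[0,0,0,0,0,0]]]' --gripper 0.3

```text
t: 25.72
tool_pos: [0.4322, -0.3404, 0.1396]
orientation: [-2.531, -1.86, 0.004]
force: [0.3, -0.8, 1.1]
opening: 0.0605
gripper_force: 0.0
```

Call:
arm_command --deltas '[[[0,0,0,0,0,0],[0,0,0,0,0,0]]]'

```text
t: 25.88
tool_pos: [0.4337, -0.3346, 0.1397]
orientation: [-2.537, -1.849, 0.0]
force: [1.0, 0.3, 0.3]
opening: 0.0606
gripper_force: 0.0
```

```bash
python3 - <<'E'
from g import *
im,m,s=snap('wrist');o=s['orientation'];print(s['tool_pos'],o,np.degrees(2*np.arctan2(o[1],o[0])),s['opening'])
np.save('pics/w13.npy',im);cv2.imwrite('pics/w13.png',im)
for z in(.072,):
    print('bar',zrect(im,m,z,45,80,90,50,(100,60,560,300),close=5))
a,mt,_=snap('top');
q=rect(im,45,80,90,50,(100,60,560,300),close=5);print(q)
E
```

```text
[ 0.43369469 -0.33458923  0.13973941] [-2.53668789e+00 -1.84898791e+00  2.71541139e-04] -287.82350002554324 0.06062216298105854
bar (array([ 0.43295679, -0.33766336]), [0.015200000256299973, 0.1023000031709671], 72.63999938964844, array([318.93333333, 203.06666667]))
((318.9999694824219, 203.49996948242188), (15.999998092651367, 106.99998474121094), 0.0)
```

Call:
arm_command --deltas '[[[-0.1,-0.3,-2,0,0,0.4],[0,0,-2,0,0,0],[0,0,-2,0,0,0],[0,0,-2,0,0,0],[0,0,-2,0,0,0],[0,0,-1.2,0,0,0],[0,0,-0.6,0,0,0],[0,0,0,0,0,0],[0,0,0,0,0,0]]]'

```text
t: 26.73
tool_pos: [0.4339, -0.3376, 0.0237]
orientation: [2.528, 1.864, 0.0]
force: [0.4, -0.3, 1.2]
opening: 0.0604
gripper_force: 0.0
```

Call:
arm_command --deltas '[[[0,0,0,0,0,0],[0,0,0,0,0,0],[0,0,0,0,0,0],[0,0,0,0,0,0],[0,0,0,0,0,0],[0,0,0,0,0,0],[0,0,0,0,0,0],[0,0,0,0,0,0],[0,0,0,0,0,0],[0,0,0,0,0,0]]]' --gripper -1 --squeeze 50

```text
t: 27.57
tool_pos: [0.4334, -0.3377, 0.0231]
orientation: [2.529, 1.864, 0.0]
force: [0.7, -0.1, 0.1]
opening: 0.0136
gripper_force: 50.0
```

Call:
arm_command --deltas '[[[0,0,0.5,0,0,0],[0,0,1.5,0,0,0],[0,0,2.5,0,0,0],[0,0,2.5,0,0,0],[0,0,2.5,0,0,0],[0,0,0,0,0,0],[0,0,0,0,0,0],[0,0,0,0,0,0]]]'

```text
t: 28.23
tool_pos: [0.4329, -0.3372, 0.1169]
orientation: [-2.528, -1.863, 0.0]
force: [0.1, -0.6, -2.6]
opening: 0.0136
gripper_force: 50.0
```

Call:
arm_command --deltas '[[[0.3,3.4,0,0,0,-6],[0.3,3.4,0,0,0,-6],[0.3,3.4,0,0,0,-6],[0.3,3.4,0,0,0,-6],[0.4,3.4,0,0,0,-6],[0.4,3.4,0,0,0,-6],[0.4,3.4,0,0,0,-6],[0.4,3.4,0,0,0,-6],[0.4,3.4,0,0,0,-6],[0.4,3.4,0,0,0,-6],[0.4,3.4,0,0,0,-6],[0.4,3.4,0,0,0,-5.4]]]'

```text
t: 29.23
tool_pos: [0.4757, 0.072, 0.1157]
orientation: [3.141, 0.03, -0.006]
force: [0.5, 0.0, -2.0]
opening: 0.0135
gripper_force: 50.0
```

Call:
arm_command --deltas '[[[0,3.4,0,0,0,0],[0,3.1,0,0,0,0],[0,0,0,0,0,0],[0,0,0,0,0,0],[0,0,0,0,0,0]]]'

```text
t: 29.65
tool_pos: [0.4762, 0.1349, 0.1163]
orientation: [3.14, 0.039, -0.005]
force: [0.3, 0.1, -1.8]
opening: 0.0137
gripper_force: 50.0
```

```bash
python3 - <<'E'
from g import *
im,m,s=snap('wrist');o=s['orientation'];print(s['t'],s['tool_pos'],o,np.degrees(2*np.arctan2(o[1],o[0])),s['opening'],s['force'])
np.save('pics/w14.npy',im);cv2.imwrite('pics/w14.png',im)
z=s['tool_pos'][2]-.0231+.072
print('bar',zrect(im,m,z,45,80,90,50,(100,60,560,300),close=5))
print('rail',zrect(im,m,.026,5,20,100,60,(180,60,640,300),close=7))
a,mt,_=snap('top');np.save('pics/top3.npy',a)
print('red',zrect(a,mt,.018,172,8,80,70,(265,205,295,240),close=3)[:3],'blue',zrect(a,mt,.018,100,125,80,70,(350,205,380,240),close=3)[:3])
print('barT',zrect(a,mt,z,45,80,90,50,(230,200,330,320),close=5))
E
```

```text
29.65 [0.47615589 0.1348677  0.11626734] [ 3.14038071  0.03945042 -0.00478314] 1.439458305538771 0.013683366511359542 [ 0.32490927  0.09266928 -1.8067732 ]
bar (array([0.49908746, 0.13633104]), [0.014100000262260437, 0.05559999868273735], 1.4700000286102295, array([317.98828125, 212.1015625 ]))
rail (array([ 0.48181293, -0.00682505]), [0.21539999544620514, 0.023499999195337296], -88.52999877929688, array([461.53617021, 193.36170213]))
red (array([0.58726416, 0.13744597]), [0.040300000458955765, 0.051500000059604645], 3.4800000190734863) blue (array([ 0.60776672, -0.09053135]), [0.013700000010430813, 0.008200000040233135], -1.2400000095367432)Traceback (most recent call last):
  File "<stdin>", line 9, in <module>
  File "g.py", line 12, in zrect
    c=max(cv2.findContours(k,0,1)[0],key=cv2.contourArea)[:,0].astype(float)
      ~~~^^^^^^^^^^^^^^^^^^^^^^^^^^^^^^^^^^^^^^^^^^^^^^^^
ValueError: max() iterable argument is empty
```

Call:
arm_command --deltas '[[[0.25,0.05,-1.5,0,0,0],[0,0,-1.5,0,0,0],[0,0,-1.5,0,0,0],[0,0,-1,0,0,0],[0,0,-0.6,0,0,0],[0,0,0,0,0,0],[0,0,0,0,0,0],[0,0,0,0,0,0]]]'

```text
t: 30.42
tool_pos: [0.4807, 0.1357, 0.058]
orientation: [-3.141, -0.038, -0.002]
force: [-0.1, -0.4, -1.8]
opening: 0.0134
gripper_force: 50.0
```

Call:
arm_command --deltas '[[[0,0,-0.3,0,0,0],[0,0,0,0,0,0],[0,0,0,0,0,0]]]'

```text
t: 30.67
tool_pos: [0.4801, 0.1359, 0.0543]
orientation: [-3.141, -0.038, -0.001]
force: [0.1, 0.1, -2.5]
opening: 0.0133
gripper_force: 50.0
```

Call:
arm_command --deltas '[[[0,0,-0.2,0,0,0],[0,0,0,0,0,0],[0,0,0,0,0,0]]]'

```text
t: 30.92
tool_pos: [0.4798, 0.1358, 0.0519]
orientation: [3.141, 0.038, -0.0]
force: [-0.3, 0.2, -1.7]
opening: 0.0135
gripper_force: 50.0
```

Call:
arm_command --deltas '[[[0,0,-0.2,0,0,0],[0,0,-0.2,0,0,0],[0,0,0,0,0,0],[0,0,0,0,0,0]]]'

```text
t: 31.25
tool_pos: [0.4802, 0.1359, 0.0482]
orientation: [-3.141, -0.038, -0.001]
force: [0.6, -0.4, 0.0]
opening: 0.0135
gripper_force: 50.0
```

Call:
arm_command --deltas '[[[0,0,-0.2,0,0,0],[0,0,0,0,0,0],[0,0,0,0,0,0]]]'

```text
t: 31.5
tool_pos: [0.4802, 0.1359, 0.0464]
orientation: [-3.141, -0.038, -0.001]
force: [0.5, -0.7, 3.3]
opening: 0.0136
gripper_force: 50.0
```

Call:
arm_command --deltas '[[[0,0,-0.2,0,0,0],[0,0,-0.2,0,0,0],[0,0,0,0,0,0]]]'

```text
t: 31.75
tool_pos: [0.4802, 0.1359, 0.042]
orientation: [-3.141, -0.038, -0.001]
force: [0.6, -0.0, 5.1]
opening: 0.0134
gripper_force: 50.0
```

Call:
arm_command --deltas '[[[0,0,-0.2,0,0,0],[0,0,0,0,0,0],[0,0,0,0,0,0]]]'

```text
t: 32.0
tool_pos: [0.4805, 0.1359, 0.0407]
orientation: [-3.141, -0.038, -0.002]
force: [-1.6, 0.0, 7.7]
opening: 0.0138
gripper_force: 50.0
```

Call:
arm_command --deltas '[[[0,0,-0.05,0,0,0],[0,-0.3,0,0,0,0],[0,-0.4,0,0,0,0],[0,-0.4,0,0,0,0],[0,-0.4,0,0,0,0],[0,-0.4,0,0,0,0],[0,-0.4,0,0,0,0]]]'

```text
t: 32.58
tool_pos: [0.4812, 0.1143, 0.0409]
orientation: [-3.139, -0.038, -0.004]
force: [0.3, 6.0, 8.2]
opening: 0.0132
gripper_force: 50.0
```

Call:
arm_command --deltas '[[[0,-0.4,0,0,0,0],[0,-0.4,0,0,0,0],[0,-0.4,0,0,0,0],[0.05,-0.4,0,0,0,0],[0,-0.4,0,0,0,0],[0,-0.4,0,0,0,0]]]'

```text
t: 33.08
tool_pos: [0.4817, 0.0903, 0.0408]
orientation: [-3.139, -0.038, -0.004]
force: [-1.1, 7.2, 9.0]
opening: 0.0136
gripper_force: 50.0
```

Call:
arm_command --deltas '[[[0,-0.5,0,0,0,0],[0,-0.5,0,0,0,0],[0,-0.5,0,0,0,0],[0,-0.5,0,0,0,0],[0,-0.5,0,0,0,0],[0,-0.5,0,0,0,0],[0,-0.5,0,0,0,0],[0,-0.5,0,0,0,0]]]'

```text
t: 33.75
tool_pos: [0.4818, 0.0502, 0.0408]
orientation: [-3.139, -0.038, -0.004]
force: [-0.6, 6.8, 8.5]
opening: 0.0136
gripper_force: 50.0
```

Call:
arm_command --deltas '[[[0,-0.5,0,0,0,0],[0,-0.5,0,0,0,0],[0,-0.5,0,0,0,0],[0,-0.5,0,0,0,0],[0,-0.5,0,0,0,0],[0,-0.5,0,0,0,0],[0,-0.5,0,0,0,0],[0,-0.5,0,0,0,0]]]'

```text
t: 34.42
tool_pos: [0.4817, 0.0101, 0.0408]
orientation: [-3.139, -0.038, -0.004]
force: [-0.4, 7.8, 9.9]
opening: 0.0134
gripper_force: 50.0
```

Call:
arm_command --deltas '[[[0,-0.5,0,0,0,0],[0,-0.5,0,0,0,0],[0,-0.5,0,0,0,0],[0,-0.5,0,0,0,0],[0,-0.5,0,0,0,0],[0,-0.5,0,0,0,0],[0,-0.5,0,0,0,0],[0,-0.5,0,0,0,0]]]'

```text
t: 35.08
tool_pos: [0.4816, -0.03, 0.0407]
orientation: [-3.139, -0.038, -0.004]
force: [-0.3, 6.8, 9.2]
opening: 0.0136
gripper_force: 50.0
```

Call:
arm_command --deltas '[[[0,-0.5,0,0,0,0],[0,-0.5,0,0,0,0],[0,-0.5,0,0,0,0],[0,-0.5,0,0,0,0],[0,-0.5,0,0,0,0],[0,-0.5,0,0,0,0],[0,-0.5,0,0,0,0],[0,-0.5,0,0,0,0]]]'

```text
t: 35.75
tool_pos: [0.4815, -0.0701, 0.0406]
orientation: [-3.139, -0.039, -0.003]
force: [-0.3, 7.5, 10.1]
opening: 0.0135
gripper_force: 50.0
```

Call:
arm_command --deltas '[[[0,-0.5,0,0,0,0],[0,-0.5,0,0,0,0],[0,-0.5,0,0,0,0],[0,-0.5,0,0,0,0],[0,-0.5,0,0,0,0],[0,-0.5,0,0,0,0],[0,-0.3,0,0,0,0],[0,0,0,0,0,0],[0,0,0,0,0,0]]]'

```text
t: 36.5
tool_pos: [0.4815, -0.1035, 0.0405]
orientation: [-3.14, -0.038, -0.003]
force: [-0.2, 4.1, 8.8]
opening: 0.0136
gripper_force: 50.0
```

```bash
python3 - <<'E'
from g import *
im,m,s=snap('wrist');print(s['tool_pos'],s['force'])
cv2.imwrite('pics/w15.png',im);np.save('pics/w15.npy',im)
a,mt,_=snap('top');b,ms,_=snap('scene');cv2.imwrite('pics/scene3.png',b)
for n,i,mm,bx in(('W',im,m,(0,60,640,300)),('T',a,mt,(240,240,400,275)),('S',b,ms,(260,190,365,215))):
    print(n,zrect(i,mm,.022,5,20,100,60,bx,close=7)[:3])
E
```

```text
[ 0.48147115 -0.10353976  0.04053273] [-0.21055823  4.11586592  8.78255062]
W (array([0.48190155, 0.03313846]), [0.21359999477863312, 0.02280000038444996], -88.55999755859375)
T (array([0.4816127 , 0.07044382]), [0.17430000007152557, 0.02250000089406967], -88.83000183105469)
S (array([0.48289291, 0.03992979]), [0.22619999945163727, 0.026100000366568565], -88.94999694824219)
```

Press stayed steady at 10–12 N along the whole rail, above the 5 N each section needs. Lift off and go to a point in front of the hook.

Call:
arm_command --deltas '[[[0,0,0.5,0,0,0],[0,0,0.5,0,0,0],[0,0,1,0,0,0],[0,0,2.4,0,0,0],[0,0,3.5,0,0,0],[0,0,3.5,0,0,0],[0,0,0,0,0,0]]]'

```text
t: 37.23
tool_pos: [0.4842, -0.1056, 0.1617]
orientation: [3.138, 0.038, 0.016]
force: [1.8, -0.5, -0.9]
opening: 0.0136
gripper_force: 50.0
```

```bash
python3 - <<'E'
from g import *
b,ms,s=snap('scene');a,mt,_=snap('top');im,m,_=snap('wrist');print(s['tool_pos'])
cv2.imwrite('pics/w16.png',im);np.save('pics/w16.npy',im)
k=mask(im,5,20,100,60,(0,100,640,300));c=max(cv2.findContours(cv2.morphologyEx(k,3,np.ones((7,7))),0,1)[0],key=cv2.contourArea)
# width of rail in z planes; compare with 24 mm x 276
for z in(.022,.026): print(z,zrect(im,m,z,5,20,100,60,(0,100,640,300),close=7)[:3])
# column profiles: near/far rows of orange
for u in range(20,330,24):
    r=np.nonzero(k[:,u])[0]; print(u,(r.min(),r.max()) if len(r) else None,end=' ')
E
```

```text
[ 0.48417249 -0.10558079  0.16166918]
0.022 (array([0.47950134, 0.04756637]), [0.21940000355243683, 0.02329999953508377], -88.58999633789062)
0.026 (array([0.4803324 , 0.04571036]), [0.2167000025510788, 0.023000000044703484], -88.58999633789062)
20 None 44 None 68 None 92 (np.int64(176), np.int64(195)) 116 (np.int64(176), np.int64(195)) 140 (np.int64(176), np.int64(195)) 164 (np.int64(176), np.int64(195)) 188 (np.int64(176), np.int64(195)) 212 (np.int64(176), np.int64(195)) 236 (np.int64(176), np.int64(195)) 260 (np.int64(176), np.int64(195)) 284 (np.int64(259), np.int64(299)) 308 None
```

Call:
arm_command --deltas '[[[0,-1.75,0,0,0,6.7],[0,-1.75,0,0,0,6.7],[0,-1.75,0,0,0,6.7],[0,-1.75,0,0,0,6.7],[0,-1.75,0,0,0,6.7],[0,-1.75,0,0,0,6.7],[0,-1.75,0,0,0,6.7],[0,-1.75,0,0,0,6.7],[0,-1.75,0,0,0,6.7],[0,-1.75,0,0,0,6.7],[0,-1.75,0,0,0,6.7],[0,-1.75,-0.3,0,0,6.7]]]'

```text
t: 38.38
tool_pos: [0.4791, -0.3142, 0.1482]
orientation: [-2.366, -2.061, 0.001]
force: [0.3, -0.3, -2.1]
opening: 0.0138
gripper_force: 50.0
```

Call:
arm_command --deltas '[[[0,-1.8,-0.2,0,0,6.5],[0,-1.8,0,0,0,6.4],[0,0,0,0,0,0],[0,0,0,0,0,0],[0,0,0,0,0,0]]]'

```text
t: 38.8
tool_pos: [0.4795, -0.349, 0.1467]
orientation: [-2.13, -2.305, -0.0]
force: [0.6, 1.0, -2.2]
opening: 0.0137
gripper_force: 50.0
```

```bash
python3 - <<'E'
from g import *
im,m,s=snap('wrist');o=s['orientation'];print(s['t'],s['tool_pos'],o,np.degrees(2*np.arctan2(o[1],o[0]))%360,s['opening'],s['force'])
a,mt,_=snap('top');b,ms,_=snap('scene')
p=s['tool_pos'];zb=p[2]-.0231+.072
print('barT',zrect(a,mt,zb,45,80,90,50,(400,200,520,330),close=5)[:3])
C=a[160:290,410:510];S=b[150:260,150:260]
cv2.imwrite('pics/c16.png',np.hstack([cv2.resize(C,(400,520),interpolation=2),cv2.resize(S,(400,520),interpolation=2)]))
E
```

```text
38.8 [ 0.47951195 -0.34901913  0.14667362] [-2.12955697e+00 -2.30501771e+00 -3.08750202e-04] 94.53162672169219 0.013659114818490175 [ 0.64145197  1.0437788  -2.22080229]
barT (array([ 0.47953036, -0.32690247]), [0.0640999972820282, 0.013799999840557575], -87.69000244140625)
```

View pics/c16.png

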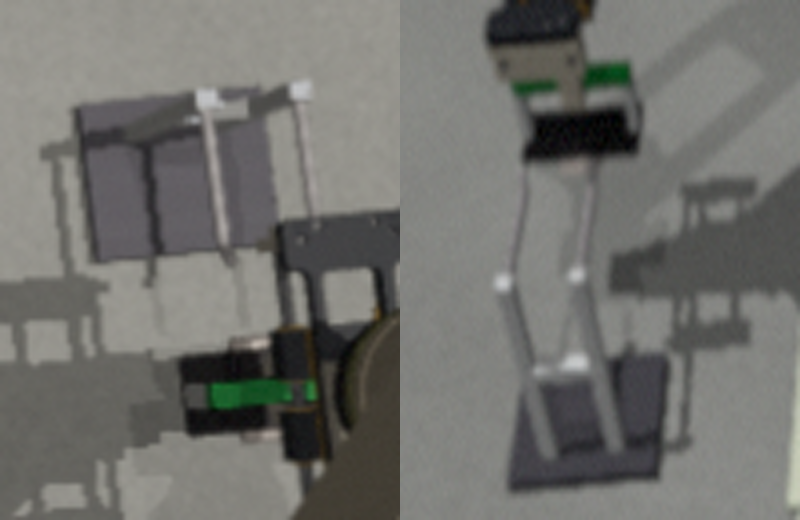

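The left half (top view) shows the tool in front of the hook with its bar centred at about (275,393). In the right half (scene view) the prong ends at (520,170) and (585,165) point at the opening. The bar needs −5 mm in y and +7 mm in height before going in.

Call:
arm_command --deltas '[[[0,-0.5,0.7,0,0,0],[0,0,0,0,0,0],[0,0,0,0,0,0]]]'

```text
t: 39.2
tool_pos: [0.481, -0.3556, 0.1567]
orientation: [2.128, 2.309, -0.0]
force: [0.1, 0.0, -2.2]
opening: 0.0136
gripper_force: 50.0
```

Call:
arm_command --deltas '[[[0.8,0.1,0,0,0,0],[0.8,0.1,0,0,0,0],[0.8,0,0,0,0,0],[0.8,0.1,0,0,0,0],[0.8,0.1,0,0,0,0],[0,0,0,0,0,0],[0,0,0,0,0,0]]]'

```text
t: 39.78
tool_pos: [0.5209, -0.3508, 0.1552]
orientation: [-2.127, -2.311, 0.0]
force: [-0.2, 0.3, -1.0]
opening: 0.0135
gripper_force: 50.0
```

Call:
arm_command --deltas '[[[0.7,0.1,0,0,0,0],[0.7,0,0,0,0,0],[0.7,0.1,0,0,0,0],[0.7,0,0,0,0,0],[0.7,0.1,0,0,0,0],[0,0,0,0,0,0]]]'

```text
t: 40.28
tool_pos: [0.5568, -0.3478, 0.1555]
orientation: [2.128, 2.311, 0.001]
force: [-0.1, 0.6, -1.6]
opening: 0.0136
gripper_force: 50.0
```

Call:
arm_command --deltas '[[[0.7,0.1,0,0,0,0],[0.7,0.1,0,0,0,0],[0.7,0.1,0,0,0,0],[0.7,0,0,0,0,0],[0.6,0,0,0,0,0],[0,0,0,0,0,0],[0,0,0,0,0,0]]]'

```text
t: 40.87
tool_pos: [0.5897, -0.3451, 0.1554]
orientation: [-2.128, -2.311, 0.0]
force: [-0.3, 0.7, -2.2]
opening: 0.0141
gripper_force: 50.0
```

```bash
python3 - <<'E'
from g import *
a,mt,s=snap('top');p=s['tool_pos'];zb=p[2]-.0231+.072;print(p)
k=mask(a,45,80,90,50,(400,150,540,330));ys,xs=np.nonzero(k);print(len(xs),xs.min(),xs.max(),ys.min(),ys.max())
print('barT',zrect(a,mt,zb,45,80,90,50,(400,150,540,330),close=5)[:3])
E
```

```text
[ 0.5896887  -0.34509212  0.15535385]
146 460 486 206 214
barT (array([ 0.58946442, -0.32300577]), [0.0632999986410141, 0.01510000042617321], -85.54000091552734)
```

Call:
arm_command --deltas '[[[0,0,-0.6,0,0,0],[0,0,-0.6,0,0,0],[0,0,-0.5,0,0,0],[0,0,0,0,0,0],[0,0,0,0,0,0]]]'

```text
t: 41.33
tool_pos: [0.5888, -0.3449, 0.1375]
orientation: [-2.128, -2.309, 0.0]
force: [0.1, -0.5, -1.8]
opening: 0.0139
gripper_force: 50.0
```

Call:
arm_command --deltas '[[[0,0,-0.2,0,0,0],[0,0,0,0,0,0],[0,0,0,0,0,0]]]'

```text
t: 41.58
tool_pos: [0.5895, -0.3452, 0.1367]
orientation: [2.128, 2.31, 0.0]
force: [0.2, 0.1, -2.7]
opening: 0.0132
gripper_force: 50.0
```

Call:
arm_command --deltas '[[[0,0,-0.15,0,0,0],[0,0,0,0,0,0],[0,0,0,0,0,0]]]'

```text
t: 41.83
tool_pos: [0.5894, -0.3451, 0.135]
orientation: [-2.129, -2.31, 0.0]
force: [-0.4, -0.6, -1.8]
opening: 0.0135
gripper_force: 50.0
```

Call:
arm_command --deltas '[[[0,0,-0.15,0,0,0],[0,0,0,0,0,0],[0,0,0,0,0,0]]]'

```text
t: 42.08
tool_pos: [0.5897, -0.3453, 0.1342]
orientation: [2.128, 2.31, 0.0]
force: [-2.1, 1.1, 0.9]
opening: 0.0134
gripper_force: 50.0
```

Call:
arm_command --deltas '[[[0,0,-0.1,0,0,0],[0,0,0,0,0,0],[0,0,0,0,0,0]]]'

```text
t: 42.33
tool_pos: [0.5897, -0.3454, 0.134]
orientation: [2.128, 2.31, 0.0]
force: [-3.3, 1.5, 6.0]
opening: 0.0135
gripper_force: 50.0
```

Contact came exactly where expected. Ease off, open a little and lift straight up.

Call:
arm_command --deltas '[[[0,0,0.08,0,0,0],[0,0,0,0,0,0],[0,0,0,0,0,0],[0,0,0,0,0,0],[0,0,0,0,0,0],[0,0,0,0,0,0],[0,0,0,0,0,0]]]' --gripper -0.1

```text
t: 42.92
tool_pos: [0.5894, -0.3452, 0.1332]
orientation: [-2.129, -2.31, 0.0]
force: [-0.2, 0.2, -0.5]
opening: 0.0418
gripper_force: 0.0
```

Call:
arm_command --deltas '[[[0,0,0.5,0,0,0],[0,0,1,0,0,0],[0,0,1.5,0,0,0],[0,0,2,0,0,0],[0,0,2,0,0,0],[0,0,2,0,0,0],[-2,1,1,0,0,0],[-3,2,0,0,0,0],[-3,2,0,0,0,0],[-3,2,0,0,0,0],[-3,2,0,0,0,0],[0,0,0,0,0,0]]]'

```text
t: 43.92
tool_pos: [0.4447, -0.2516, 0.2331]
orientation: [-2.126, -2.309, 0.001]
force: [-0.7, 0.1, -0.2]
opening: 0.0418
gripper_force: 0.0
```

```bash
python3 - <<'E'
from g import *
a,mt,s=snap('top');b,ms,_=snap('scene');w,mw,_=snap('wrist');print(s['t'],s['tool_pos'],s['force'],s['opening'])
cv2.imwrite('pics/top9.png',a);cv2.imwrite('pics/scene9.png',b);cv2.imwrite('pics/w9b.png',w)
print('barT',zrect(a,mt,.183,45,80,80,40,(400,140,540,330),close=5)[:3],'barS',zrect(b,ms,.183,45,80,80,40,(140,140,260,260),close=5)[:3])
print(two(mt,rect(a,45,80,80,40,(400,140,540,330),close=5)[0],ms,rect(b,45,80,80,40,(140,140,260,260),close=5)[0]))
for n,h,bx in(('red',(172,8),(262,200,298,240)),('blue',(100,125),(348,200,384,240))):
    k=mask(a,*h,80,70,bx);ys,xs=np.nonzero(k);print(n,len(xs),xs.mean(),ys.mean())
    print(zrect(a,mt,.018,*h,80,70,bx,close=3)[:3])
print('stray red/blue on counter',mask(a,172,8,110,70,(170,170,250,280)).sum(),mask(a,100,125,110,70,(170,170,250,280)).sum())
E
```

```text
43.9167 [ 0.44466004 -0.25158311  0.2330946 ] [-0.65411304  0.08882325 -0.23547683] 0.04177791355811987
barT (array([ 0.59010864, -0.34353778]), [0.10530000180006027, 0.017999999225139618], -85.5999984741211) barS (array([ 0.59415308, -0.34718774]), [0.10159999877214432, 0.02419999986886978], -85.47000122070312)
(array([ 0.59064218, -0.34666771,  0.17934143]), np.float64(0.003635820141177663))
red 167 280.49700598802394 220.34131736526948
(array([0.57910901, 0.13856041]), [0.07029999792575836, 0.04320000112056732], -0.30000001192092896)
blue 95 364.7157894736842 217.67368421052632
(array([ 0.60776672, -0.09053135]), [0.013700000010430813, 0.008200000040233135], -1.2400000095367432)
stray red/blue on counter 0 0
```

```bash
python3 - <<'E'
from g import *
a=cv2.imread('pics/top9.png');c=np.load('pics/top3.npy');mt=eyes.camera_model('top')
for n,u in(('red',280),('blue',364)):
    for nm,i in(('now',a),('t30',c)):
        print(n,nm,[i[v,u].tolist() for v in range(205,234,2)])
    d=cv2.absdiff(a,c)[203:240,u-14:u+14].max(2);print('diff>60',(d>60).sum())
b=cv2.imread('pics/scene9.png');b0=np.load('pics/scene0.npy');ms=eyes.camera_model('scene')
# expected rear corners of home tickets: lip .633/.637 -.054
for n,h,P in(('red',(172,8),[.579,.139]),('blue',(100,125),[.583,-.0915])):
    q=proj(ms,[[P[0],P[1]+.021,.018],[P[0],P[1]-.021,.018],[P[0]+.03,P[1],.018]]);print(n,q.round(1).tolist(),proj(mt,[[P[0],P[1],.018]]).round(1))
E
```

```text
red now [[143, 145, 150], [143, 146, 150], [118, 122, 136], [40, 48, 189], [35, 43, 191], [47, 53, 191], [156, 167, 190], [120, 129, 191], [127, 131, 156], [147, 150, 149], [150, 154, 152], [151, 153, 152], [151, 154, 153], [150, 154, 152], [149, 152, 155]]
red t30 [[138, 140, 146], [137, 140, 145], [112, 115, 131], [39, 45, 184], [32, 41, 186], [45, 49, 185], [150, 161, 185], [116, 125, 186], [122, 126, 150], [141, 144, 143], [145, 148, 147], [145, 147, 146], [135, 138, 138], [118, 123, 124], [81, 90, 93]]
diff>60 207
blue now [[143, 146, 151], [120, 104, 100], [175, 111, 66], [177, 111, 65], [178, 121, 87], [180, 185, 185], [179, 143, 122], [159, 159, 159], [153, 156, 156], [155, 158, 157], [156, 159, 158], [154, 157, 157], [156, 157, 157], [159, 150, 144], [186, 168, 161]]
blue t30 [[138, 140, 145], [115, 99, 95], [170, 107, 62], [172, 107, 63], [172, 115, 81], [174, 179, 178], [174, 138, 118], [153, 153, 153], [148, 151, 150], [149, 153, 152], [150, 152, 152], [149, 152, 151], [150, 152, 152], [155, 146, 139], [180, 162, 155]]
diff>60 0
red [[356.3, 224.5], [343.6, 224.7], [350.6, 231.4]] [[279.8 222. ]]
blue [[286.4, 226.2], [273.6, 226.3], [279.4, 233.0]] [[365.1 219.6]]
```

Nothing has moved: both rear edges lie at the expected rows 222 and 219.6, the bar hangs at the seat, and the arm is clear.

```bash
python3 -c "
from plant import ticket;print(ticket.close_job())"
```

```text
the job is handed in; nothing more can be done
None
```

I handed the job in at about 44 s: the red and blue tickets (there was no yellow one) are home against their stops, the rail was pressed in one steady 10–12 N pass with all six sections level afterwards, and the tool hangs across both prongs; the judge gave no verdict back.

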